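# Nest the parts cups in the cup rail

## Task

Put the empty parts cups away: lay the loose red cup in the V-shaped rail behind the yellow one, mouth towards the end plate like the others, then push the row along the rail from behind until you feel it stop, so that the blue cup's rim is against the end plate and all three cups sit fully home one inside the next (blue inside yellow, yellow inside red). Push gently, leave the stack lying in the rail, and leave the green cup of screws standing and the solder spool where they are.

Things in the scene. Friction and masses are not known exactly. Their poses are not given: they have to be found in the camera images.
- cup_a: Blue parts cup in the rail, mouth towards the end plate, short of it. Plastic, 70 mm tall. Foot 28 mm across up to 17 mm, bevelled 4.5 mm at the bottom; it widens to 34 mm at 24 mm, then the 2.2 mm wall flares to 48 mm at the open rim. Inner floor at 25 mm, so fully nested cups have their feet 25 mm apart. About 60 g. Origin: centre of the underside; z axis towards the mouth.
- cup_b: Yellow cup, same shape and size as the blue one (same origin and axes), lies in the rail behind the blue cup with a gap, mouth towards the plate. Lying in the rail, a cup's axis rises about 10 degrees towards the mouth and its origin is about 33 mm above the table.
- cup_c: Red cup, same shape and size (same origin and axes), lies loose on its side on the mat; its axis then rises 8 degrees towards the mouth and its origin is 13 mm above the mat.
- cup_a_rim (a point): Centre of the blue cup's mouth, in the plane of its rim.
- trough: Fixed cup rail: aluminium V 310 mm long, 28 mm wide, faces sloping 30 degrees, its bottom 18 and edges 26 mm above the table, on a grey base 90 mm wide, 6 mm thick. x runs along the rail to a grey end plate (64 mm wide, top 72 mm above the table, inner face at x = 140 mm); open back end at x = -170 mm. Origin: on the table under the V's middle line.
- trough_stop (a point): Middle of the end plate's inner face, 46 mm above the table, where the rim of the blue cup must come to rest.
- trough_back (a point): Open back end of the rail, at the bottom of the V.
- cup_used: Green cup of the same shape, standing upright on the mat with screws in it; leave it alone. Origin: centre of the underside.
- spool: Spool of solder, 58 mm across, 40 mm high, standing on its flange on the mat; leave it alone. Origin: centre of the underside.

How it is judged:
At the end, for the whole second after the job is handed in: Cups at rest in the rail as one stack: blue in yellow in red, each fully home (feet 21.5 to 28.5 mm apart along the axis, under 8 mm off-centre, axes within 0.15 rad), under 12 mm beside the V's middle; centre of the blue rim under 11 mm from the end plate (5 mm is left by its tilt) (z of cup_b in the frame of cup_a between -0.0285 and -0.0215 m and x of cup_b in the frame of cup_a between -0.008 and 0.008 m and y of cup_b in the frame of cup_a between -0.008 and 0.008 m and angle between the z axis of cup_b and the z axis of cup_a, either way round below 0.15 rad and z of cup_c in the frame of cup_b between -0.0285 and -0.0215 m and x of cup_c in the frame of cup_b between -0.008 and 0.008 m and y of cup_c in the frame of cup_b between -0.008 and 0.008 m and angle between the z axis of cup_c and the z axis of cup_b, either way round below 0.15 rad and x of cup_a_rim in the frame of trough above 0.129 m and y of cup_a_rim in the frame of trough between -0.012 and 0.012 m and y of cup_c in the frame of trough between -0.012 and 0.012 m and z of cup_c in the frame of trough between 0.02 and 0.05 m and linear speed of each of cup_a, cup_b, cup_c below 0.01 m/s); the robot touches nothing.
It fails at once if The row is rammed against the end plate with more than 40 N (contact force between cup_a and trough above 40 N).
It fails at once if The green cup of screws is moved by more than 30 mm or tipped (distance of cup_used from where it was at the start of the episode above 0.03 m or angle between cup_used's own z axis and vertical above 0.5 rad).
It fails at once if The solder spool is moved by more than 30 mm (distance of spool from where it was at the start of the episode above 0.03 m).
It also fails if it takes over 54 s, if anything falls off the work surface, if the arm or the gripper's body presses on something with over 40 N, if the wrist force passes 120 N, or if a joint passes its speed limit or range.

## Robot

A 7-joint arm with a two-finger parallel gripper is mounted at the origin on the work surface. World frame = base frame: x ahead of the robot, y to its left, z up, the work surface at z = 0. Lengths are in m, angles in rad, forces in N, time in s.
With the tool pointing down it reaches from about 0.35 to 0.9 m from the base axis. Payload 8.1 kg.
Tool frame: the origin (TCP) lies at the very end of the fingers, on their centre line; the grasp point (between the pads) lies 19 mm behind it (robot.grasp_offset is the distance from the TCP to the grasp point, in m); z points along the fingers, y is the line along which they close (so a half turn about z gives the same grasp; the last joint's range is limited). The gripper opens to 92 mm and grips with 3 to 60 N. Pads are 19 mm wide; open, the fingers measure 130 mm over their backs; the gripper's body (75 mm by 190 mm) begins 47 mm behind the grasp point.
Start: joints at [-1.219, 0.434, 0.025, 1.573, -0.012, 1.134, -0.075], TCP at [0.275, 0.561, 0.227] pointing down, gripper open.
Joint ranges: [-2.62, 2.62], [-0.44, 2.09], [-1.27, 1.32], [0.08, 2.57], [-1.32, 4.46], [0.12, 2], [-2.74, 2.74]. Speed limits (rad/s): [2.22, 2.22, 3.01, 3.01, 3.14, 3.14, 3.14].

## Interface

Orientations are given as a 3x3 rotation matrix whose columns are the frame's x, y, z axes.
In Python, from station import robot gives the robot as it stands.
- The arm moves only by the tool play_rows, never from a script. Its argument "motion" is a list of rows, each an object of numbers: "hand": the opening, from 0 (shut) to 1 (fully open); "tx", "ty", "tz": the shift along the tool's x, y, z as a fraction of full scale; "wx", "wy", "wz": the turn, a rotation vector about the tool's x, y, z as a fraction of full scale. A call has 1 to 12 rows; each row is the pose to reach, as a shift and turn from the pose commanded when the call began, along the tool's axes at that moment; what a row does not reach only later rows make up. Full scale, the value 1, is 0.5 m for a shift and 90 degrees for a turn. A row lasts 1/10 s, in which the tool goes at most 50 mm and 8.59 degrees, less where a joint would pass 70% of its speed; a pose out of reach is approached as far as the arm can. A call with a number of a shift or a turn outside -1 to 1 is refused whole. A call with a gripper value outside its range is refused whole. The fingers move at their own pace and stop on an object; "squeeze" is the grip in N (left out, the last holds). Time passes only in rows, so rows that repeat a pose let the fingers close. It gives the time, the measured TCP pose, the force, the opening and the grip force at its end, in the units of the state.
- robot.read_state(): the state, without advancing time (a new reading comes with each control period).
- robot.grab_frame(name): name is "scene" or "top" or "wrist"; returns the picture (480x640x3 uint8, blue, green, red); there is no depth.
- robot.get_calibration(name): a dict with "camera_matrix" (3x3 intrinsics, pixels), "distortion" ([k1, k2, p1, p2, k3] as OpenCV has them; the pictures are not rectified), "R" (3x3) and "t" (3): a world point X has camera coordinates R X + t; the wrist camera has in their place "tool_from_camera" (4x4, takes a point from camera to tool coordinates, whose origin is the TCP and whose axes are the flange's). Camera axes: x right, y down, z forward; pixel columns grow to the right and rows downward; lengths in m; the calibration is good to about 2 mm. A picture is of the moment at which its call begins: read the wrist's pose just before it. get_calibration takes no time and is no camera call.
- robot.sign_off(): hands the job in; it is judged then, once.
The state is a dict: "time_s": time; "joints": joint angles; "joint_velocities": joint speeds; "tau": joint torques, N m; "eef_pos": TCP position; "tcp_rot": TCP orientation; "contact_force": force on the tool from outside, world axes, zero at the start; "torque": the same for the moment, N m; "grip_width": opening from 0.0 (shut) to 1.0 (fully open); "grip_force": force on a finger pad.
Only numpy, scipy, OpenCV 4.12 (cv2) and the standard library are available. Lean on these libraries where they do the work, as an engineer would, in place of code of your own. Each camera call takes 0.05 s, during which the arm holds its last target. There are 200 camera calls.

## Working session

There is one attempt and no reset: what is moved stays moved. The work goes in short steps, Python scripts to look and compute and a tool call to move; the robot and the scene stay as the last step left them, time stands still between calls to the robot, and variables do not carry over. Pictures are saved under pics/ and viewed, at most 10 in all, crops included, and the job is handed in when it is done.

Besides the shell and the picture viewer there is one more tool, called after ">>>" in YAML: its name, and indented under it one key for each argument. play_rows: Moves the arm, as the interface text tells. Its arguments: {"type":"object","properties":{"motion":{"type":"array","items":{"type":"object","properties":{"hand":{"type":"number"},"tx":{"type":"number"},"ty":{"type":"number"},"tz":{"type":"number"},"wx":{"type":"number"},"wy":{"type":"number"},"wz":{"type":"number"}}}},"squeeze":{"type":"number"}},"required":["motion"]}

```bash
mkdir -p pics; ls
python3 - <<'E'
from station import robot
import cv2,numpy as np
for n in("top","scene"):
    cv2.imwrite(f"pics/{n}0.png",robot.grab_frame(n))
    c=robot.get_calibration(n);print(n,{k:np.round(v,4).tolist() for k,v in c.items()})
s=robot.read_state();print(s)
E
```

```text
pics
top {'camera_matrix': [[462.5704, 0.0, 312.5825], [0.0, 462.5704, 240.9397], [0.0, 0.0, 1.0]], 'distortion': [-0.1103, 0.0, 0.0, 0.0, 0.0], 'R': [[-0.0244, -0.9993, -0.0299], [-0.9839, 0.0293, -0.1761], [0.1769, 0.0251, -0.9839]], 't': [0.0557, 0.5113, 0.8256]}
scene {'camera_matrix': [[455.6258, 0.0, 318.6564], [0.0, 455.6258, 240.3429], [0.0, 0.0, 1.0]], 'distortion': [-0.1142, 0.0, 0.0, 0.0, 0.0], 'R': [[-0.6953, 0.7185, -0.0164], [0.5929, 0.5605, -0.5782], [-0.4062, -0.4118, -0.8158]], 't': [0.3375, -0.3054, 1.2412]}
{'time_s': 0.1, 'joints': array([-1.21861217,  0.43515224,  0.02495563,  1.57397903, -0.01158494,
        1.1340058 , -0.07509423]), 'joint_velocities': array([ 1.29149177e-05, -2.45114416e-03,  5.97954919e-04, -2.75794714e-03,
       -1.78473816e-03,  5.20201534e-04, -9.36773177e-04]), 'tau': array([ 3.48188449e-03, -6.69120526e+01,  9.88196768e-01, -3.15144682e+01,
       -6.04443764e-02,  3.74585821e-02,  9.64658898e-05]), 'eef_pos': array([0.27438797, 0.56104963, 0.22603438]), 'tcp_rot': array([[-8.98338021e-01,  4.39304629e-01, -4.92039918e-04],
       [ 4.39304885e-01,  8.98337075e-01, -1.31042360e-03],
       [-1.33657453e-04, -1.39335888e-03, -9.99999020e-01]]), 'contact_force': array([-0.92904965,  0.03964939, -0.55541537]), 'torque': array([-0.03220305, -0.01255136,  0.07001631]), 'grip_force': 0.0, 'grip_width': 1.0045252176026058}
```

View pics/top0.png

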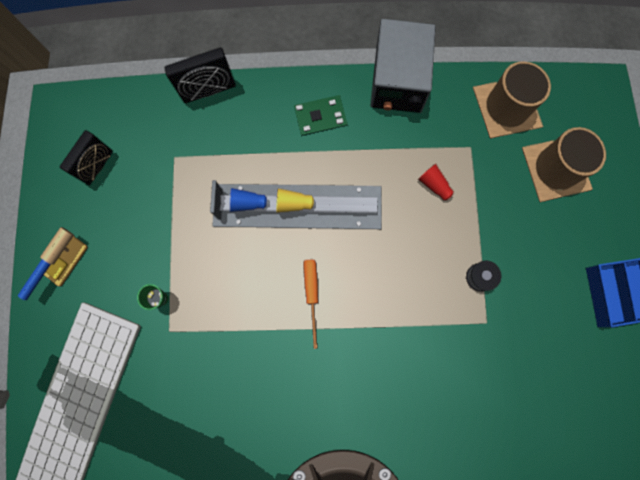

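View pics/scene0.png

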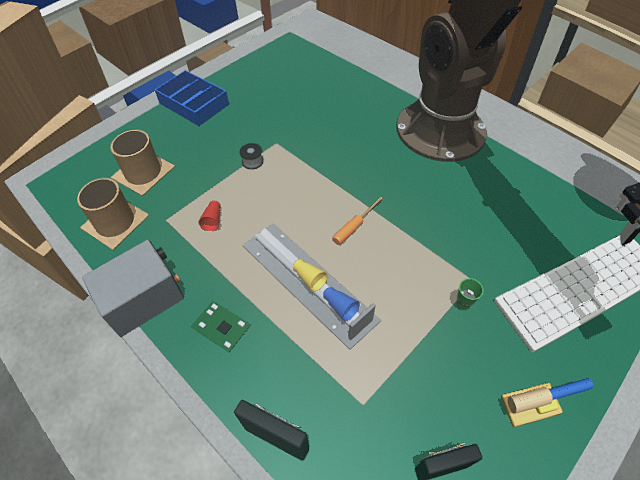

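Top view: the plate is at u≈216 and the rail runs right to (380,205). Blue is at (248,201) and yellow at (296,201), both with their mouths to the left. Red is at (437,183), green at (150,296) and the spool at (484,276). In the scene view red is at (210,215) and the plate at (362,322).

```bash
cat > h.py <<'E'
import cv2,numpy as np
from station import robot
def cam(n,s=None):
    c=robot.get_calibration(n);K=np.array(c["camera_matrix"]);D=np.array(c["distortion"])
    if n=="wrist":
        T=np.array(c["tool_from_camera"]);Rw=np.array(s["tcp_rot"])@T[:3,:3];o=np.array(s["tcp_rot"])@T[:3,3]+np.array(s["eef_pos"])
    else:
        R=np.array(c["R"]);Rw=R.T;o=-R.T@np.array(c["t"])
    return K,D,Rw,o
def ray(C,px):
    K,D,Rw,o=C
    p=cv2.undistortPoints(np.array(px,float).reshape(-1,1,2),K,D).reshape(-1,2)
    d=np.c_[p,np.ones(len(p))]@Rw.T
    return o,d/np.linalg.norm(d,axis=1)[:,None]
def plane(C,px,z):
    o,d=ray(C,px);return o+d*((z-o[2])/d[:,2])[:,None]
def tri(C1,p1,C2,p2):
    o1,d1=ray(C1,p1);o2,d2=ray(C2,p2);A=np.zeros((3,3));b=np.zeros(3)
    for o,d in((o1,d1[0]),(o2,d2[0])):
        P=np.eye(3)-np.outer(d,d);A+=P;b+=P@o
    X=np.linalg.solve(A,b);g=np.linalg.norm(np.cross(X-o1,d1[0]))+np.linalg.norm(np.cross(X-o2,d2[0]))
    return X,g
H={"red":((170,10),120,60),"yellow":((22,34),120,100),"blue":((105,125),150,60),"green":((50,75),150,60)}
def mask(im,col):
    hsv=cv2.cvtColor(im,cv2.COLOR_BGR2HSV);h,s,v=cv2.split(hsv);(a,b),S,V=H[col]
    m=((h>=a)|(h<=b)) if a>b else ((h>=a)&(h<=b))
    return (m&(s>S)&(v>V)).astype(np.uint8)*255
def blob(im,col,roi):
    m=mask(im,col);k=np.zeros_like(m);x0,y0,x1,y1=roi;k[y0:y1,x0:x1]=m[y0:y1,x0:x1]
    cs,_=cv2.findContours(k,cv2.RETR_EXTERNAL,cv2.CHAIN_APPROX_NONE);return max(cs,key=cv2.contourArea)
E
python3 - <<'E'
from h import *
rois={"top":{"red":(400,150,470,210),"yellow":(265,180,330,225),"blue":(222,180,275,225)},"scene":{"red":(190,190,230,240),"yellow":(280,245,330,300),"blue":(315,275,375,330)}}
for n in rois:
    im=cv2.imread(f"pics/{n}0.png");C=cam(n)
    for c,r in rois[n].items():
        k=blob(im,c,r);p=k.reshape(-1,2)
        M=cv2.moments(k);print(n,c,"area",M["m00"],"cen",round(M["m10"]/M["m00"],1),round(M["m01"]/M["m00"],1),cv2.minAreaRect(k))
        W=plane(C,p,0.02);q,mu=cv2.PCACompute(W[:,:2].astype(np.float32),None);a=mu[0]
        t=(W[:,:2]-q[0])@a;u=(W[:,:2]-q[0])@[-a[1],a[0]]
        L=np.linspace(t.min(),t.max(),7)
        print("  c",q[0].round(3),"ax",a.round(3),"t",t.min().round(3),t.max().round(3),"width",[ (u[(t>=L[i])&(t<=L[i+1])].min().round(3),u[(t>=L[i])&(t<=L[i+1])].max().round(3)) for i in (0,2,3,5)])
im=np.hstack([cv2.resize(cv2.imread("pics/top0.png")[150:240,200:470],None,fx=2.8,fy=2.8,interpolation=2)]);im2=cv2.resize(cv2.imread("pics/scene0.png")[185:355,185:395],None,fx=1.85,fy=1.85,interpolation=2)
o=np.zeros((580,760,3),np.uint8);o[:im.shape[0],:im.shape[1]]=im[:,:760];o[260:260+im2.shape[0],:im2.shape[1]]=im2[:320];cv2.imwrite("pics/z1.png",o)
E
```

```text
top red area 574.0 cen 436.5 182.3 ((438.75006103515625, 183.25001525878906), (35.35533905029297, 21.920310974121094), 45.0)
  c [ 0.628 -0.208] ax [0.816 0.578] t -0.039 0.033 width [(np.float64(-0.014), np.float64(0.013)), (np.float64(-0.018), np.float64(0.018)), (np.float64(-0.02), np.float64(0.021)), (np.float64(-0.022), np.float64(0.024))]
top yellow area 578.0 cen 292.9 200.7 ((295.0, 200.0), (22.0, 36.0), 90.0)
  c [0.599 0.08 ] ax [0.116 0.993] t -0.041 0.032 width [(np.float64(-0.014), np.float64(0.012)), (np.float64(-0.017), np.float64(0.017)), (np.float64(-0.02), np.float64(0.02)), (np.float64(-0.022), np.float64(0.023))]
top blue area 548.5 cen 246.0 200.2 ((248.0, 199.5), (21.0, 34.0), 90.0)
  c [0.604 0.174] ax [0.139 0.99 ] t -0.04 0.033 width [(np.float64(-0.014), np.float64(0.011)), (np.float64(-0.018), np.float64(0.018)), (np.float64(-0.019), np.float64(0.019)), (np.float64(-0.021), np.float64(0.023))]
scene red area 421.5 cen 210.3 216.8 ((209.083740234375, 215.32740783691406), (19.307950973510742, 29.56752586364746), 4.085616588592529)
  c [ 0.634 -0.205] ax [0.715 0.699] t -0.046 0.04 width [(np.float64(-0.011), np.float64(0.015)), (np.float64(-0.021), np.float64(0.018)), (np.float64(-0.025), np.float64(0.018)), (np.float64(-0.021), np.float64(0.021))]
scene yellow area 483.5 cen 309.2 273.4 ((309.75, 272.25), (35.35533905029297, 21.920310974121094), 45.0)
  c [0.585 0.078] ax [0.065 0.998] t -0.051 0.032 width [(np.float64(-0.018), np.float64(0.009)), (np.float64(-0.02), np.float64(0.019)), (np.float64(-0.022), np.float64(0.022)), (np.float64(-0.024), np.float64(0.022))]
scene blue area 28.5 cen 351.8 311.7 ((351.0, 312.5), (6.363960266113281, 17.677669525146484), 45.0)
  c [0.596 0.195] ax [ 0.999 -0.032] t -0.022 0.016 width [(np.float64(0.001), np.float64(0.002)), (np.float64(-0.007), np.float64(0.004)), (np.float64(0.005), np.float64(0.006)), (np.float64(-0.007), np.float64(0.004))]
```

View pics/z1.png

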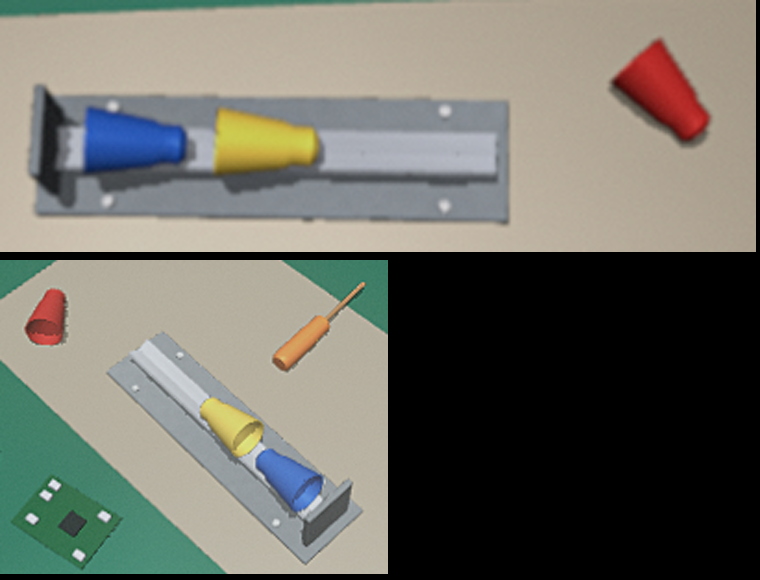

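Red lies with its mouth up-left at about 35° in world yaw and its foot near (0.60,-0.23). I'll move over it in two halves.

>>> play_rows:
  motion:
    - {"tx": -0.64, "ty": -0.56, "wz": 0.66, "hand": 1}
    - {"tx": -0.64, "ty": -0.56, "wz": 0.66, "hand": 1}
    - {"tx": -0.64, "ty": -0.56, "wz": 0.66, "hand": 1}
    - {"tx": -0.64, "ty": -0.56, "wz": 0.66, "hand": 1}
    - {"tx": -0.64, "ty": -0.56, "wz": 0.66, "hand": 1}
    - {"tx": -0.64, "ty": -0.56, "wz": 0.66, "hand": 1}
    - {"tx": -0.64, "ty": -0.56, "wz": 0.66, "hand": 1}
    - {"tx": -0.64, "ty": -0.56, "wz": 0.66, "hand": 1}
    - {"tx": -0.64, "ty": -0.56, "wz": 0.66, "hand": 1}
    - {"tx": -0.64, "ty": -0.56, "wz": 0.66, "hand": 1}

```text
invalid input at $.motion[0]: expected keys hand, tx, ty, tz, wx, wy, wz
```

Run:
```python
from h import *
s=robot.read_state();print(s["eef_pos"],s["tcp_rot"].round(3),s["joints"].round(2))
c=robot.get_calibration("wrist");print({k:np.round(v,3).tolist() for k,v in c.items()})
R=s["tcp_rot"];print(R.T@(np.array([.60,-.22,.20])-s["eef_pos"])/.5)
```

```text
[0.27438797 0.56104963 0.22603438] [[-0.898  0.439 -0.   ]
 [ 0.439  0.898 -0.001]
 [-0.    -0.001 -1.   ]] [-1.22  0.44  0.02  1.57 -0.01  1.13 -0.08]
{'camera_matrix': [[423.377, 0.0, 321.998], [0.0, 423.377, 239.189], [0.0, 0.0, 1.0]], 'distortion': [-0.005, 0.0, 0.0, 0.0, 0.0], 'tool_from_camera': [[-0.0, -0.954, -0.299, 0.081], [1.0, -0.0, 0.0, -0.001], [-0.0, -0.299, 0.954, -0.157], [0.0, 0.0, 0.0, 1.0]]}
[-1.2712502 -1.1171334  0.0537953]
```

>>> play_rows:
  motion:
    - {"tx": -0.64, "ty": -0.56, "tz": 0, "wx": 0, "wy": 0, "wz": 0.66, "hand": 1}
    - {"tx": -0.64, "ty": -0.56, "tz": 0, "wx": 0, "wy": 0, "wz": 0.66, "hand": 1}
    - {"tx": -0.64, "ty": -0.56, "tz": 0, "wx": 0, "wy": 0, "wz": 0.66, "hand": 1}
    - {"tx": -0.64, "ty": -0.56, "tz": 0, "wx": 0, "wy": 0, "wz": 0.66, "hand": 1}
    - {"tx": -0.64, "ty": -0.56, "tz": 0, "wx": 0, "wy": 0, "wz": 0.66, "hand": 1}
    - {"tx": -0.64, "ty": -0.56, "tz": 0, "wx": 0, "wy": 0, "wz": 0.66, "hand": 1}
    - {"tx": -0.64, "ty": -0.56, "tz": 0, "wx": 0, "wy": 0, "wz": 0.66, "hand": 1}
    - {"tx": -0.64, "ty": -0.56, "tz": 0, "wx": 0, "wy": 0, "wz": 0.66, "hand": 1}
    - {"tx": -0.64, "ty": -0.56, "tz": 0, "wx": 0, "wy": 0, "wz": 0.66, "hand": 1}
    - {"tx": -0.64, "ty": -0.56, "tz": 0, "wx": 0, "wy": 0, "wz": 0.66, "hand": 1}

```text
time_s: 1.1
eef_pos: [0.4402, 0.1651, 0.2268]
tcp_rot: [[-0.072, 0.997, 0.0], [0.997, 0.072, -0.001], [-0.001, 0.0, -1.0]]
contact_force: [-0.7, 0.3, -0.3]
grip_width: 1.001
grip_force: 0.0
```

```bash
cat >> h.py <<'E'
def goal(p,yaw,s=None):
    "shift/turn fractions to bring TCP to p, tool down with tool x at world yaw (deg)"
    from scipy.spatial.transform import Rotation as Ro
    s=s or robot.read_state();R=np.array(s["tcp_rot"]);y=np.radians(yaw)
    x=np.array([np.cos(y),np.sin(y),0]);z=np.array([0,0,-1.]);G=np.c_[x,np.cross(z,x),z]
    w=Ro.from_matrix(R.T@G).as_rotvec()
    print("t",(s["time_s"]),"at",s["eef_pos"].round(4),"joints",s["joints"].round(2),"yaw",np.degrees(np.arctan2(R[1,0],R[0,0])).round(2),"\n shift",(R.T@(np.array(p)-s["eef_pos"])/.5).round(4),"turn",(w/(np.pi/2)).round(4))
E
python3 -c "
from h import *
goal([.61,-.22,.2],35)"
```

```text
t 1.1 at [0.4402 0.1651 0.2268] joints [-0.81  0.18  0.4   1.96 -0.08  1.02 -0.31] yaw 94.15 
 shift [-0.7927  0.2829  0.0545] turn [5.000e-04 5.000e-04 6.572e-01]
```

>>> play_rows:
  motion:
    - {"tx": -0.79, "ty": 0.28, "tz": 0.05, "wx": 0, "wy": 0, "wz": 0.66, "hand": 1}
    - {"tx": -0.79, "ty": 0.28, "tz": 0.05, "wx": 0, "wy": 0, "wz": 0.66, "hand": 1}
    - {"tx": -0.79, "ty": 0.28, "tz": 0.05, "wx": 0, "wy": 0, "wz": 0.66, "hand": 1}
    - {"tx": -0.79, "ty": 0.28, "tz": 0.05, "wx": 0, "wy": 0, "wz": 0.66, "hand": 1}
    - {"tx": -0.79, "ty": 0.28, "tz": 0.05, "wx": 0, "wy": 0, "wz": 0.66, "hand": 1}
    - {"tx": -0.79, "ty": 0.28, "tz": 0.05, "wx": 0, "wy": 0, "wz": 0.66, "hand": 1}
    - {"tx": -0.79, "ty": 0.28, "tz": 0.05, "wx": 0, "wy": 0, "wz": 0.66, "hand": 1}
    - {"tx": -0.79, "ty": 0.28, "tz": 0.05, "wx": 0, "wy": 0, "wz": 0.66, "hand": 1}
    - {"tx": -0.79, "ty": 0.28, "tz": 0.05, "wx": 0, "wy": 0, "wz": 0.66, "hand": 1}
    - {"tx": -0.79, "ty": 0.28, "tz": 0.05, "wx": 0, "wy": 0, "wz": 0.66, "hand": 1}
    - {"tx": -0.79, "ty": 0.28, "tz": 0.05, "wx": 0, "wy": 0, "wz": 0.66, "hand": 1}

```text
time_s: 2.2
eef_pos: [0.6098, -0.2122, 0.2009]
tcp_rot: [[0.818, 0.576, -0.001], [0.576, -0.818, 0.001], [-0.0, -0.002, -1.0]]
contact_force: [-0.6, 0.5, -0.0]
grip_width: 0.997
grip_force: 0.0
```

Run:
```python
from h import *
s=robot.read_state();im=robot.grab_frame("wrist");cv2.imwrite("pics/w1.png",im)
goal([.61,-.22,.2],35,s);np.save("w1.npy",np.c_[s["tcp_rot"],s["eef_pos"]])
k=blob(im,"red",(0,0,640,480));print(cv2.contourArea(k),cv2.minAreaRect(k))
W=plane(cam("wrist",s),k.reshape(-1,2),0.018)[:,:2];print(cv2.minAreaRect(W.astype(np.float32)))
```

```text
t 2.2 at [ 0.6098 -0.2122  0.2009] joints [-0.19  0.55  0.69  1.59 -0.38  1.14 -0.36] yaw 35.16 
 shift [-0.0087  0.013   0.0018] turn [-0.001   0.0003  0.0018]
3863.5 ((329.0, 189.0), (92.0, 58.0), 90.0)
((0.6253771185874939, -0.20847904682159424), (0.07556416094303131, 0.045978475362062454), 35.17750930786133)
```

View pics/w1.png

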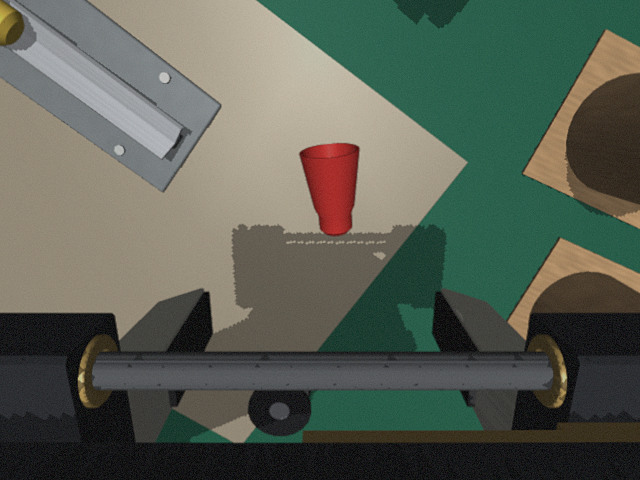

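The wrist view shows red upright in the picture, its mouth at about (329,150) and its foot at about (335,230). The rail's back end is at about (175,145).

```bash
cat >> h.py <<'E'
def cupaxis(im,C,z0,slope,roi=(0,0,640,480)):
    "foot end and mouth end midline pixels of the red blob, axis yaw on a plane"
    k=blob(im,"red",roi);m=np.zeros(im.shape[:2],np.uint8);cv2.drawContours(m,[k],-1,255,-1)
    ys=np.where(m.any(1))[0];mid=np.array([[np.mean(np.where(m[y])[0]),y] for y in ys]);w=np.array([np.ptp(np.where(m[y])[0])+1 for y in ys])
    return k,mid,w
E
python3 - <<'E'
from h import *
P=np.load("w1.npy");s=dict(tcp_rot=P[:,:3],eef_pos=P[:,3]);im=cv2.imread("pics/w1.png");C=cam("wrist",s)
k,mid,w=cupaxis(im,C,0,0)
for i in range(0,len(mid),8):print(mid[i],w[i])
W=plane(C,mid,0.016);f=np.polyfit(np.arange(10,len(W)-3),W[10:-3,:2],1)
print("yaw",np.degrees(np.arctan2(-f[0,1],-f[0,0])),"foot",plane(C,mid[-2:-1],.013),"rim",plane(C,mid[4:5],.02))
y=np.radians(35);goal([.596-.0,-.229,.12],35)
E
```

```text
[340.5 143. ] 10
[330. 151.] 57
[329. 159.] 57
[329.5 167. ] 54
[331. 175.] 51
[331.5 183. ] 48
[332. 191.] 45
[332.5 199. ] 42
[333. 207.] 39
[334.5 215. ] 32
[335.5 223. ] 32
[334.5 231. ] 24
yaw 40.448786297888844 foot [[ 0.59691318 -0.23475367  0.013     ]] rim [[ 0.65611555 -0.19155784  0.02      ]]
t 2.25 at [ 0.6099 -0.2113  0.2011] joints [-0.19  0.55  0.69  1.59 -0.38  1.14 -0.36] yaw 35.23 
 shift [-0.043   0.0132  0.1622] turn [-0.0011 -0.0001  0.0025]
```

```bash
python3 -c "
from h import *
goal([.6054,-.228,.12],40)"
```

```text
t 2.25 at [ 0.6099 -0.2113  0.2011] joints [-0.19  0.55  0.69  1.59 -0.38  1.14 -0.36] yaw 35.23 
 shift [-0.0265  0.0224  0.1622] turn [-0.0011 -0.0001 -0.053 ]
```

>>> play_rows:
  motion:
    - {"tx": -0.0265, "ty": 0.0225, "tz": 0.08, "wx": 0, "wy": 0, "wz": -0.053, "hand": 1}
    - {"tx": -0.0265, "ty": 0.0225, "tz": 0.162, "wx": 0, "wy": 0, "wz": -0.053, "hand": 1}
    - {"tx": -0.0265, "ty": 0.0225, "tz": 0.162, "wx": 0, "wy": 0, "wz": -0.053, "hand": 1}

```text
time_s: 2.55
eef_pos: [0.6025, -0.2262, 0.1161]
tcp_rot: [[0.766, 0.643, -0.008], [0.643, -0.766, 0.004], [-0.003, -0.008, -1.0]]
contact_force: [0.2, 0.3, -0.7]
grip_width: 1.001
grip_force: 0.0
```

Run:
```python
from h import *
s=robot.read_state();im=robot.grab_frame("wrist");cv2.imwrite("pics/w2.png",im);C=cam("wrist",s);np.save("w2.npy",np.c_[s["tcp_rot"],s["eef_pos"]])
k,mid,w=cupaxis(im,C,0,0)
for i in range(0,len(mid),10):print(mid[i],w[i])
W=plane(C,mid,0.016);f=np.polyfit(np.arange(15,len(W)-6),W[15:-6,:2],1)
print("yaw",np.degrees(np.arctan2(-f[0,1],-f[0,0])),"foot",plane(C,mid[-2:-1],.013))
P=np.load("w1.npy");C1=cam("wrist",dict(tcp_rot=P[:,:3],eef_pos=P[:,3]));_,m1,w1=cupaxis(cv2.imread("pics/w1.png"),C1,0,0)
# widest-to-neck transition: rim corners (left/right extreme pixels) and foot bottom
def feats(im):
    k=blob(im,"red",(0,0,640,480)).reshape(-1,2);l=k[k[:,0]==k[:,0].min()].mean(0);r=k[k[:,0]==k[:,0].max()].mean(0);b=k[k[:,1]==k[:,1].max()].mean(0);return l,r,b
for a,b in zip(feats(cv2.imread("pics/w1.png")),feats(im)):
    print(a,b,tri(C1,a,C,b))
goal([.6054,-.228,.01],40,s)
```

```text
[330. 132.] 37
[328.5 142. ] 80
[329. 152.] 77
[329. 162.] 73
[329. 172.] 69
[329. 182.] 65
[329. 192.] 61
[329. 202.] 57
[329. 212.] 53
[329. 222.] 45
[329. 232.] 43
[329. 242.] 41
[329.5 252. ] 16
yaw 40.49706902986282 foot [[ 0.59718275 -0.23663903  0.013     ]]
[300. 154.] [289.  141.5] (array([ 0.63663607, -0.17267484,  0.024989  ]), np.float64(0.00027475713172575003))
[358.  150.5] [369.  140.5] (array([ 0.66616406, -0.202544  ,  0.06577299]), np.float64(0.0006142295575058426))
[334.5 235. ] [328.57142857 253.        ] (array([ 0.60061285, -0.23205292,  0.03095138]), np.float64(0.0011093333930670699))
t 2.55 at [ 0.6025 -0.2262  0.1161] joints [-0.12  0.63  0.62  1.68 -0.43  0.98 -0.22] yaw 40.01 
 shift [0.003  0.0082 0.2122] turn [-0.0053  0.0021  0.0001]
```

Run:
```python
from h import *
s=robot.read_state();im=robot.grab_frame("wrist");cv2.imwrite("pics/w3.png",im);np.save("w3.npy",np.c_[s["tcp_rot"],s["eef_pos"]]);goal([.6054,-.228,.01],40,s)
```

```text
t 2.6 at [ 0.6041 -0.2271  0.1191] joints [-0.12  0.63  0.62  1.67 -0.43  0.98 -0.22] yaw 40.01 
 shift [0.0012 0.004  0.2182] turn [-0.0032  0.001   0.0001]
```

>>> play_rows:
  motion:
    - {"tx": -0.1, "ty": 0.008, "tz": 0, "wx": 0, "wy": 0, "wz": 0, "hand": 1}
    - {"tx": -0.1, "ty": 0.008, "tz": 0, "wx": 0, "wy": 0, "wz": 0, "hand": 1}
    - {"tx": -0.1, "ty": 0.008, "tz": 0, "wx": 0, "wy": 0, "wz": 0, "hand": 1}
    - {"tx": -0.1, "ty": 0.008, "tz": 0, "wx": 0, "wy": 0, "wz": 0, "hand": 1}

```text
time_s: 3.05
eef_pos: [0.5713, -0.2645, 0.1226]
tcp_rot: [[0.766, 0.643, 0.003], [0.643, -0.766, 0.0], [0.002, 0.002, -1.0]]
contact_force: [0.0, 0.4, -0.5]
grip_width: 0.997
grip_force: 0.0
```

Run:
```python
from h import *
s=robot.read_state();im=robot.grab_frame("wrist");cv2.imwrite("pics/w4.png",im);C=cam("wrist",s)
P=np.load("w3.npy");C1=cam("wrist",dict(tcp_rot=P[:,:3],eef_pos=P[:,3]));im1=cv2.imread("pics/w3.png")
def feats(im):
    k=blob(im,"red",(0,0,640,300)).reshape(-1,2);l=k[k[:,0]==k[:,0].min()].mean(0);r=k[k[:,0]==k[:,0].max()].mean(0);b=k[k[:,1]==k[:,1].max()].mean(0);return l,r,b
for a,b in zip(feats(im1),feats(im)): print(a,b,tri(C1,a,C,b))
k,mid,w=cupaxis(im,C,0,0,(0,0,640,300));W=plane(C,mid,0.016);f=np.polyfit(np.arange(15,len(W)-6),W[15:-6,:2],1)
print("yaw",np.degrees(np.arctan2(-f[0,1],-f[0,0])),mid[::12].tolist(),w[::12])
goal([.6054,-.228,.01],40,s)
```

```text
[286. 143.] [269.   52.5] (array([ 0.63638696, -0.17278515,  0.02593791]), np.float64(0.00026184090558039426))
[365. 141.] [352.   51.5] (array([ 0.66670254, -0.20751232,  0.0224906 ]), np.float64(0.00011438376496471716))
[326.5 253. ] [311.5 175. ] (array([ 0.59927917, -0.23437115,  0.02438874]), np.float64(0.0009866936554341421))
yaw 40.74734336302613 [[318.5, 50.0], [310.5, 62.0], [311.0, 74.0], [311.0, 86.0], [311.5, 98.0], [312.0, 110.0], [312.0, 122.0], [312.0, 134.0], [312.5, 146.0], [312.5, 158.0], [312.5, 170.0]] [60 80 75 71 68 63 59 55 44 44 34]
t 3.05 at [ 0.5713 -0.2645  0.1226] joints [-0.06  0.6   0.63  1.72 -0.42  0.96 -0.15] yaw 39.98 
 shift [ 0.0986 -0.0126  0.2254] turn [ 0.0012 -0.0015 -0.0002]
```

```bash
python3 -c "
from h import *
goal([.6033,-.2315,.009],40.5)"
```

```text
t 3.1 at [ 0.5713 -0.2642  0.1221] joints [-0.06  0.6   0.63  1.72 -0.42  0.96 -0.14] yaw 40.02 
 shift [ 0.0906 -0.0092  0.2263] turn [ 0.0009 -0.0012 -0.0054]
```

>>> play_rows:
  motion:
    - {"tx": 0.09, "ty": -0.009, "tz": 0, "wx": 0, "wy": 0, "wz": -0.005, "hand": 0.7}
    - {"tx": 0.09, "ty": -0.009, "tz": 0.06, "wx": 0, "wy": 0, "wz": -0.005, "hand": 0.7}
    - {"tx": 0.09, "ty": -0.009, "tz": 0.12, "wx": 0, "wy": 0, "wz": -0.005, "hand": 0.7}
    - {"tx": 0.09, "ty": -0.009, "tz": 0.12, "wx": 0, "wy": 0, "wz": -0.005, "hand": 0.7}
    - {"tx": 0.09, "ty": -0.009, "tz": 0.12, "wx": 0, "wy": 0, "wz": -0.005, "hand": 0.7}
    - {"tx": 0.09, "ty": -0.009, "tz": 0.12, "wx": 0, "wy": 0, "wz": -0.005, "hand": 0.7}

```text
time_s: 3.7
eef_pos: [0.6024, -0.2335, 0.0625]
tcp_rot: [[0.762, 0.648, 0.002], [0.648, -0.762, -0.001], [0.001, 0.002, -1.0]]
contact_force: [0.2, 0.1, 0.8]
grip_width: 0.706
grip_force: 0.0
```

```bash
python3 -c "
from h import *
goal([.6033,-.2315,.009],40.5)"
```

```text
t 3.7 at [ 0.6024 -0.2335  0.0625] joints [-0.08  0.69  0.58  1.72 -0.47  0.87 -0.16] yaw 40.36 
 shift [ 0.0038 -0.0021  0.107 ] turn [ 0.0013 -0.0007 -0.0016]
```

Descend, then close gently.

>>> play_rows:
  motion:
    - {"tx": 0.004, "ty": -0.002, "tz": 0.05, "wx": 0, "wy": 0, "wz": 0, "hand": 0.7}
    - {"tx": 0.004, "ty": -0.002, "tz": 0.09, "wx": 0, "wy": 0, "wz": 0, "hand": 0.7}
    - {"tx": 0.004, "ty": -0.002, "tz": 0.104, "wx": 0, "wy": 0, "wz": 0, "hand": 0.7}
    - {"tx": 0.004, "ty": -0.002, "tz": 0.104, "wx": 0, "wy": 0, "wz": 0, "hand": 0.5}
    - {"tx": 0.004, "ty": -0.002, "tz": 0.104, "wx": 0, "wy": 0, "wz": 0, "hand": 0.36}
    - {"tx": 0.004, "ty": -0.002, "tz": 0.104, "wx": 0, "wy": 0, "wz": 0, "hand": 0.2}
    - {"tx": 0.004, "ty": -0.002, "tz": 0.104, "wx": 0, "wy": 0, "wz": 0, "hand": 0.1}
    - {"tx": 0.004, "ty": -0.002, "tz": 0.104, "wx": 0, "wy": 0, "wz": 0, "hand": 0.1}
    - {"tx": 0.004, "ty": -0.002, "tz": 0.104, "wx": 0, "wy": 0, "wz": 0, "hand": 0.1}
  squeeze: 15

```text
time_s: 4.6
eef_pos: [0.6024, -0.231, 0.0091]
tcp_rot: [[0.762, 0.648, 0.001], [0.648, -0.762, -0.0], [0.0, 0.001, -1.0]]
contact_force: [0.4, -1.0, -0.2]
grip_width: 0.294
grip_force: 15.0
```

```bash
python3 -c "
from h import *
goal([.6033,-.2315,.15],40.5)"
```

```text
t 4.6 at [ 0.6024 -0.231   0.0091] joints [-0.06  0.76  0.53  1.75 -0.52  0.78 -0.13] yaw 40.36 
 shift [ 0.0008  0.002  -0.2819] turn [ 0.0003 -0.0002 -0.0016]
```

>>> play_rows:
  motion:
    - {"tx": 0, "ty": 0, "tz": -0.06, "wx": 0, "wy": 0, "wz": 0, "hand": 0.1}
    - {"tx": 0, "ty": 0, "tz": -0.14, "wx": 0, "wy": 0, "wz": 0, "hand": 0.1}
    - {"tx": 0, "ty": 0, "tz": -0.22, "wx": 0, "wy": 0, "wz": 0, "hand": 0.1}
    - {"tx": 0, "ty": 0, "tz": -0.28, "wx": 0, "wy": 0, "wz": 0, "hand": 0.1}
    - {"tx": 0, "ty": 0, "tz": -0.28, "wx": 0, "wy": 0, "wz": 0, "hand": 0.1}

```text
time_s: 5.1
eef_pos: [0.6044, -0.2323, 0.1534]
tcp_rot: [[0.762, 0.647, 0.007], [0.647, -0.762, -0.002], [0.004, 0.006, -1.0]]
contact_force: [0.2, 0.2, -0.9]
grip_width: 0.299
grip_force: 15.0
```

Run:
```python
from h import *
s=robot.read_state();print(s["time_s"],s["eef_pos"],s["grip_width"],s["grip_force"])
def edges(im,us,v0,v1,step):
    hsv=cv2.cvtColor(cv2.GaussianBlur(im,(3,3),0),cv2.COLOR_BGR2HSV);g=(hsv[...,1]<38)|(hsv[...,0]>95)&(hsv[...,0]<130)
    A=[];B=[]
    for u in us:
        r=np.where(g[v0:v1,u])[0]
        if len(r)>10:A.append((u,v0+r.min()-.5));B.append((u,v0+r.max()+.5))
    return np.array(A),np.array(B)
im=cv2.imread("pics/top0.png");C=cam("top")
A,B=edges(im,range(325,376,2),175,240,1)
WA=plane(C,A,.006);WB=plane(C,B,.006)
for n,W in(("far",WA),("near",WB)):
    f=np.polyfit(W[:,1],W[:,0],1);print(n,"x at y=0",f[1].round(4),"slope",f[0].round(4),"res",np.std(W[:,0]-np.polyval(f,W[:,1])).round(4))
# full length edges
A2,B2=edges(im,range(232,376,3),175,240,1)
for n,P in(("far",A2),("near",B2)):
    W=plane(C,P,.006);f=np.polyfit(W[:,1],W[:,0],1);r=W[:,0]-np.polyval(f,W[:,1]);k=abs(r)<.002;f=np.polyfit(W[k,1],W[k,0],1);print(n,f.round(4),k.sum())
hsv=cv2.cvtColor(im,cv2.COLOR_BGR2HSV);row=hsv[215,370:392];print(row[:,1].tolist())
P=np.load("w1.npy");C1=cam("wrist",dict(tcp_rot=P[:,:3],eef_pos=P[:,3]));print("w1 back corners",plane(C1,[[221,104],[164,191]],.006), "screws",plane(C1,[[164.5,77.5],[119.5,150]],.006))
print("top screws",plane(C,[[200+445/2.8,150+111/2.8],[200+445/2.8,150+206/2.8],[200+113/2.8,150+107/2.8],[200+107/2.8,150+201/2.8]],.006))
```

```text
5.1 [ 0.60435589 -0.23234693  0.15336748] 0.29860095474174947 14.999950574710965
far x at y=0 0.6548 slope 0.2509 res 0.0042
near x at y=0 0.5215 slope 0.0298 res 0.0
far [0.0615 0.6521] 15
near [0.0298 0.5215] 48
[21, 21, 19, 23, 21, 21, 21, 20, 22, 23, 22, 9, 36, 39, 38, 37, 38, 37, 38, 39, 38, 39]
w1 back corners [[ 0.63080583 -0.09971445  0.006     ]
 [ 0.54316938 -0.09658142  0.006     ]] screws [[ 0.62235527 -0.0534048   0.006     ]
 [ 0.55210448 -0.05021088  0.006     ]]
top screws [[ 0.62193169 -0.05292582  0.006     ]
 [ 0.55213656 -0.04987927  0.006     ]
 [ 0.63310097  0.18702847  0.006     ]
 [ 0.56330475  0.19094624  0.006     ]]
```

Run:
```python
from h import *
C=cam("top");im=cv2.imread("pics/top0.png");r=np.array([.0464,.9989]);n=np.array([.9989,-.0464]);m=np.array([.5871,-.0516])
print("cam",C[3].round(3))
def al(px,z):
    W=plane(C,px,z)[:,:2]-m;return np.c_[W@r,W@n].round(4).tolist()
g=cv2.cvtColor(im,cv2.COLOR_BGR2GRAY);print(g[203,368:386].tolist(),g[203,210:224].tolist())
Vend=al([[377.3,204.0]],.020);print("V end",Vend,"base end",al([[381.6,210]],.006),"plate inner foot",al([[200+58/2.8,204]],.022))
for c,roi in(("yellow",(265,180,330,225)),("blue",(222,180,275,225))):
    p=blob(im,c,roi).reshape(-1,2)
    a=p[p[:,0]==p[:,0].max()].mean(0);b=p[p[:,0]==p[:,0].min()].mean(0);print(c,a,b,"foot",al([a+[.5,0]],.038),"rim",al([b-[.5,0]],.06))
s=robot.read_state();im=robot.grab_frame("scene");cv2.imwrite("pics/s2.png",im);t=robot.grab_frame("top");cv2.imwrite("pics/t2.png",t)
o=np.hstack([cv2.resize(im[120:240,140:270],(390,360),interpolation=2),cv2.resize(t[120:230,360:490],(390,360),interpolation=2)]);cv2.imwrite("pics/z2.png",o)
```

```text
cam [0.358 0.02  0.904]
[179, 178, 179, 178, 178, 179, 180, 182, 173, 148, 139, 138, 135, 141, 171, 176, 176, 174] [144, 130, 137, 127, 87, 42, 30, 33, 33, 31, 52, 89, 111, 114]
V end [[-0.035, 0.0019]] base end [[-0.045, -0.0066]] plate inner foot [[0.2751, -0.0028]]
yellow [313.  201.5] [277.         203.64285714] foot [[0.0901, 0.0003]] rim [[0.1592, -0.0107]]
blue [265. 201.] [231.  199.5] foot [[0.1834, 0.0]] rim [[0.2475, -0.0036]]
```

View pics/z2.png

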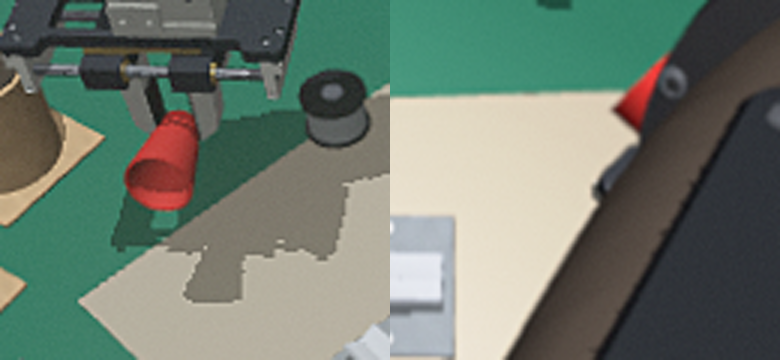

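Red is held by the foot in the scene crop (cup at about (160,160)). I'll check its pitch in the hand from the wrist picture.

Run:
```python
from h import *
s=robot.read_state();im=robot.grab_frame("wrist");cv2.imwrite("pics/w5.png",im)
k=blob(im,"red",(0,0,640,480)).reshape(-1,2);l=k[k[:,0]==k[:,0].min()].mean(0);r=k[k[:,0]==k[:,0].max()].mean(0);b=k[k[:,1]==k[:,1].max()].mean(0);t=k[k[:,1]==k[:,1].min()].mean(0);print("seen l,r,bottom,top",l,r,b,t)
T=np.array(robot.get_calibration("wrist")["tool_from_camera"]);Ti=np.linalg.inv(T);K,D,_,_=cam("wrist",s)
for deg in(-25,-15,-8,0,8,12):
    a=np.radians(deg);ax=np.array([np.cos(a),0,-np.sin(a)]);f=np.array([-.0066,0,-.0063+.0066*np.sin(a)])
    up=np.array([-np.sin(a),0,-np.cos(a)]);c=f+.07*ax
    P=np.array([c-[0,.024,0],c+[0,.024,0],f+.014*up,c+.024*up])
    q,_=cv2.projectPoints((P@Ti[:3,:3].T+Ti[:3,3]),np.zeros(3),np.zeros(3),K,D);print(deg,q.reshape(-1,2).round(1).tolist())
r=np.array([.0464,.9989]);m=np.array([.5871,-.0516])
p=m+r*(.135-.045-.010-.069+.0066);print(p);goal([*p,.15],87.34,s)
```

```text
seen l,r,bottom,top [252. 156.] [392. 157.] [322. 338.] [322.5 140. ]
-25 [[263.3, 164.4], [378.3, 164.4], [320.7, 339.4], [320.6, 143.9]]
-15 [[259.3, 157.1], [382.1, 157.1], [320.7, 344.6], [320.5, 146.1]]
-8 [[256.3, 154.8], [385.1, 154.8], [320.7, 348.0], [320.5, 152.1]]
0 [[252.5, 155.5], [388.8, 155.5], [320.7, 351.4], [320.4, 164.3]]
8 [[248.4, 160.5], [392.7, 160.5], [320.7, 354.4], [320.3, 182.6]]
12 [[246.3, 164.8], [394.7, 164.7], [320.7, 355.7], [320.3, 194.2]]
[ 0.58791664 -0.03401936]
t 5.2 at [ 0.6023 -0.2308  0.149 ] joints [-0.13  0.6   0.64  1.65 -0.4   1.03 -0.22] yaw 40.37 
 shift [ 0.233  -0.3185 -0.002 ] turn [ 5.000e-04 -3.000e-04 -5.219e-01]
```

>>> play_rows:
  motion:
    - {"tx": 0.233, "ty": -0.3185, "tz": 0, "wx": 0, "wy": 0, "wz": -0.522, "hand": 0.1}
    - {"tx": 0.233, "ty": -0.3185, "tz": 0, "wx": 0, "wy": 0, "wz": -0.522, "hand": 0.1}
    - {"tx": 0.233, "ty": -0.3185, "tz": 0, "wx": 0, "wy": 0, "wz": -0.522, "hand": 0.1}
    - {"tx": 0.233, "ty": -0.3185, "tz": 0, "wx": 0, "wy": 0, "wz": -0.522, "hand": 0.1}
    - {"tx": 0.233, "ty": -0.3185, "tz": 0, "wx": 0, "wy": 0, "wz": -0.522, "hand": 0.1}
    - {"tx": 0.233, "ty": -0.3185, "tz": 0, "wx": 0, "wy": 0, "wz": -0.522, "hand": 0.1}
    - {"tx": 0.233, "ty": -0.3185, "tz": 0, "wx": 0, "wy": 0, "wz": -0.522, "hand": 0.1}
    - {"tx": 0.233, "ty": -0.3185, "tz": 0, "wx": 0, "wy": 0, "wz": -0.522, "hand": 0.1}

```text
time_s: 6.05
eef_pos: [0.5871, -0.0344, 0.1476]
tcp_rot: [[0.049, 0.999, -0.002], [0.999, -0.049, -0.0], [-0.0, -0.002, -1.0]]
contact_force: [0.1, 0.2, -0.9]
grip_width: 0.297
grip_force: 15.0
```

```bash
python3 -c "
from h import *
s=robot.read_state();im=robot.grab_frame('wrist');cv2.imwrite('pics/w6.png',im)
goal([.5879,-.034,.030],87.34)"
```

```text
t 6.1 at [ 0.5873 -0.0345  0.1479] joints [-0.34  0.47  0.43  1.79 -0.24  0.94  0.15] yaw 87.17 
 shift [0.0012 0.0015 0.2357] turn [-0.001   0.0001 -0.0019]
```

View pics/w6.png

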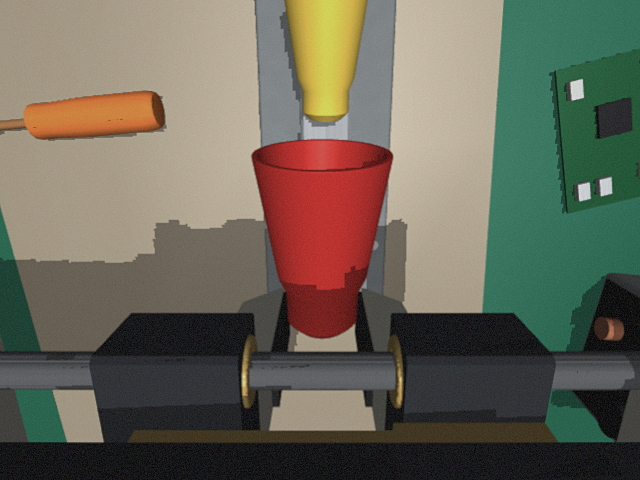

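The wrist view shows red in the hand at (322,240). Yellow's foot is at (327,118) straight ahead and the rail runs vertically in the picture. Descending part way with 5° nose-up.

>>> play_rows:
  motion:
    - {"tx": 0.001, "ty": 0.0015, "tz": 0.06, "wx": 0, "wy": 0.055, "wz": 0, "hand": 0.1}
    - {"tx": 0.001, "ty": 0.0015, "tz": 0.13, "wx": 0, "wy": 0.055, "wz": 0, "hand": 0.1}
    - {"tx": 0.001, "ty": 0.0015, "tz": 0.19, "wx": 0, "wy": 0.055, "wz": 0, "hand": 0.1}
    - {"tx": 0.001, "ty": 0.0015, "tz": 0.19, "wx": 0, "wy": 0.055, "wz": 0, "hand": 0.1}
    - {"tx": 0.001, "ty": 0.0015, "tz": 0.19, "wx": 0, "wy": 0.055, "wz": 0, "hand": 0.1}
    - {"tx": 0.001, "ty": 0.0015, "tz": 0.19, "wx": 0, "wy": 0.055, "wz": 0, "hand": 0.1}

```text
time_s: 6.7
eef_pos: [0.5897, -0.0339, 0.0552]
tcp_rot: [[0.047, 0.999, 0.006], [0.995, -0.047, 0.086], [0.086, 0.002, -0.996]]
contact_force: [0.7, -0.6, -1.4]
grip_width: 0.296
grip_force: 15.0
```

Run:
```python
from h import *
s=robot.read_state();im=robot.grab_frame('wrist');cv2.imwrite('pics/w7.png',im);C=cam("wrist",s)
R=s["tcp_rot"];print(s["time_s"],s["eef_pos"],s["contact_force"],"nose up deg",np.degrees(R[2,0]))
print("down shift",R.T@[0,0,-1])
print("to target",R.T@(np.array([.5879,-.034,.030])-s["eef_pos"])/.5)
k=blob(im,"yellow",(200,0,450,200)).reshape(-1,2);b=k[k[:,1]==k[:,1].max()].mean(0)
kr=blob(im,"red",(200,0,450,400)).reshape(-1,2);t=kr[kr[:,1]==kr[:,1].min()].mean(0);print("yellow foot px",b,"red rim top px",t)
r=np.array([.0464,.9989]);n=np.array([.9989,-.0464]);m=np.array([.5871,-.0516]);W=plane(C,b,.042)[0,:2]-m;print("yellow foot along/lat",W@r,W@n,"tcp",(s["eef_pos"][:2]-m)@r,(s["eef_pos"][:2]-m)@n)
```

```text
6.7 [ 0.58974553 -0.03385277  0.0552398 ] [ 0.71155971 -0.62876483 -1.39167349] nose up deg 4.938397258497281
down shift [-0.08619129 -0.0021366   0.99627632]
to target [-0.00481605 -0.003781    0.05024351]
yellow foot px [320.5 133. ] red rim top px [319.5 139. ]
yellow foot along/lat 0.08887996817084262 0.0006880304705144643 tcp 0.017850462664070914 0.0018191512832599658
```

>>> play_rows:
  motion:
    - {"tx": -0.002, "ty": -0.003, "tz": 0.02, "wx": 0, "wy": 0, "wz": 0, "hand": 0.1}
    - {"tx": -0.004, "ty": -0.003, "tz": 0.04, "wx": 0, "wy": 0, "wz": 0, "hand": 0.1}
    - {"tx": -0.005, "ty": -0.003, "tz": 0.048, "wx": 0, "wy": 0, "wz": 0, "hand": 0.1}
    - {"tx": -0.005, "ty": -0.003, "tz": 0.048, "wx": 0, "wy": 0, "wz": 0, "hand": 0.1}
    - {"tx": -0.005, "ty": -0.003, "tz": 0.048, "wx": 0, "wy": 0, "wz": 0, "hand": 0.1}
    - {"tx": -0.005, "ty": -0.003, "tz": 0.048, "wx": 0, "wy": 0, "wz": 0, "hand": 0.1}

```text
time_s: 7.35
eef_pos: [0.5871, -0.034, 0.0295]
tcp_rot: [[0.046, 0.999, 0.004], [0.995, -0.046, 0.086], [0.086, -0.0, -0.996]]
contact_force: [0.3, 0.7, 0.4]
grip_width: 0.295
grip_force: 15.0
```

>>> play_rows:
  motion:
    - {"tx": 0, "ty": 0.001, "tz": 0.003, "wx": 0, "wy": 0, "wz": 0, "hand": 0.1}
    - {"tx": 0, "ty": 0.001, "tz": 0.003, "wx": 0, "wy": 0, "wz": 0, "hand": 0.1}
    - {"tx": 0, "ty": 0.001, "tz": 0.003, "wx": 0, "wy": 0, "wz": 0, "hand": 0.32}
    - {"tx": 0, "ty": 0.001, "tz": 0.003, "wx": 0, "wy": 0, "wz": 0, "hand": 0.36}
    - {"tx": 0, "ty": 0.001, "tz": 0.003, "wx": 0, "wy": 0, "wz": 0, "hand": 0.42}
    - {"tx": 0, "ty": 0.001, "tz": 0.003, "wx": 0, "wy": 0, "wz": 0, "hand": 0.55}
    - {"tx": 0, "ty": 0.001, "tz": 0.003, "wx": 0, "wy": 0, "wz": 0, "hand": 0.6}
    - {"tx": 0, "ty": 0.001, "tz": 0.003, "wx": 0, "wy": 0, "wz": 0, "hand": 0.6}

```text
time_s: 8.15
eef_pos: [0.5875, -0.0339, 0.0281]
tcp_rot: [[0.046, 0.999, 0.004], [0.995, -0.046, 0.086], [0.086, -0.0, -0.996]]
contact_force: [0.2, -1.1, -0.0]
grip_width: 0.586
grip_force: 0.0
```

Run:
```python
from h import *
s=robot.read_state();im=robot.grab_frame('wrist');cv2.imwrite('pics/w8.png',im)
goal([.5879,-.034,.12],87.34,s)
sc=robot.grab_frame('scene')
cv2.imwrite('pics/z3.png',np.hstack([cv2.resize(im,(400,300)),cv2.resize(sc[210:330,230:390],(400,300),interpolation=2)]))
```

```text
t 8.15 at [ 0.5875 -0.0339  0.0281] joints [-0.19  0.62  0.31  1.87 -0.42  0.71  0.34] yaw 87.34 
 shift [ 0.0157  0.0007 -0.1832] turn [-0.0001 -0.055  -0.    ]
```

View pics/z3.png

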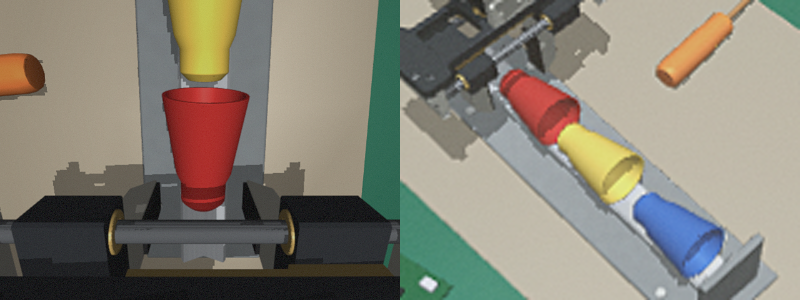

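Red lies in the V behind yellow, in line with it, with a gap of about 10 mm. Next I lift off, level the tool, step back and close the fingers.

>>> play_rows:
  motion:
    - {"tx": 0.005, "ty": 0.001, "tz": -0.06, "wx": 0, "wy": 0, "wz": 0, "hand": 0.6}
    - {"tx": 0.01, "ty": 0.001, "tz": -0.12, "wx": 0, "wy": -0.02, "wz": 0, "hand": 0.6}
    - {"tx": 0.016, "ty": 0.001, "tz": -0.183, "wx": 0, "wy": -0.055, "wz": 0, "hand": 0.3}
    - {"tx": -0.045, "ty": 0.001, "tz": -0.183, "wx": 0, "wy": -0.055, "wz": 0, "hand": 0.1}
    - {"tx": -0.045, "ty": 0.001, "tz": -0.183, "wx": 0, "wy": -0.055, "wz": 0, "hand": 0}
    - {"tx": -0.045, "ty": 0.001, "tz": -0.183, "wx": 0, "wy": -0.055, "wz": 0, "hand": 0}
    - {"tx": -0.045, "ty": 0.001, "tz": -0.183, "wx": 0, "wy": -0.055, "wz": 0, "hand": 0}

```text
time_s: 8.95
eef_pos: [0.5863, -0.0639, 0.1169]
tcp_rot: [[0.047, 0.999, -0.001], [0.999, -0.047, 0.001], [0.0, -0.001, -1.0]]
contact_force: [0.6, -0.1, -0.2]
grip_width: 0.214
grip_force: 0.0
```

Run:
```python
from h import *
s=robot.read_state();im=robot.grab_frame('wrist');cv2.imwrite('pics/w9.png',im);C=cam("wrist",s)
k=blob(im,"red",(150,0,480,400)).reshape(-1,2);b=k[k[:,1]==k[:,1].max()].mean(0)
r=np.array([.0464,.9989]);n=np.array([.9989,-.0464]);m=np.array([.5871,-.0516]);W=plane(C,b,.042)[0,:2]-m
print("red foot px",b,"along/lat",W@r,W@n,"width",s["grip_width"])
goal([*(m+r*-.014),.030],87.34,s)
```

```text
red foot px [324. 209.] along/lat 0.01262782317358821 0.00029485725108874695 width 0.2136871435891046
t 8.95 at [ 0.5863 -0.0639  0.1169] joints [-0.28  0.51  0.43  1.81 -0.27  0.88  0.23] yaw 87.32 
 shift [-0.0034  0.0006  0.1738] turn [-0.0006 -0.0003 -0.0002]
```

>>> play_rows:
  motion:
    - {"tx": -0.004, "ty": 0, "tz": 0.05, "wx": 0, "wy": 0, "wz": 0, "hand": 0}
    - {"tx": -0.004, "ty": 0, "tz": 0.1, "wx": 0, "wy": 0, "wz": 0, "hand": 0}
    - {"tx": -0.004, "ty": 0, "tz": 0.15, "wx": 0, "wy": 0, "wz": 0, "hand": 0}
    - {"tx": -0.004, "ty": 0, "tz": 0.17, "wx": 0, "wy": 0, "wz": 0, "hand": 0}
    - {"tx": -0.004, "ty": 0, "tz": 0.17, "wx": 0, "wy": 0, "wz": 0, "hand": 0}
    - {"tx": -0.004, "ty": 0, "tz": 0.17, "wx": 0, "wy": 0, "wz": 0, "hand": 0}
    - {"tx": -0.004, "ty": 0, "tz": 0.17, "wx": 0, "wy": 0, "wz": 0, "hand": 0}

```text
time_s: 9.7
eef_pos: [0.5875, -0.0663, 0.0335]
tcp_rot: [[0.046, 0.999, 0.002], [0.999, -0.046, 0.0], [0.0, 0.002, -1.0]]
contact_force: [0.4, -0.4, 0.6]
grip_width: 0.007
grip_force: 0.0
```

>>> play_rows:
  motion:
    - {"tx": 0.014, "ty": -0.001, "tz": 0.005, "wx": 0, "wy": 0, "wz": 0, "hand": 0}
    - {"tx": 0.024, "ty": -0.001, "tz": 0.005, "wx": 0, "wy": 0, "wz": 0, "hand": 0}
    - {"tx": 0.032, "ty": -0.001, "tz": 0.005, "wx": 0, "wy": 0, "wz": 0, "hand": 0}
    - {"tx": 0.04, "ty": -0.001, "tz": 0.005, "wx": 0, "wy": 0, "wz": 0, "hand": 0}
    - {"tx": 0.05, "ty": -0.001, "tz": 0.005, "wx": 0, "wy": 0, "wz": 0, "hand": 0}
    - {"tx": 0.06, "ty": -0.001, "tz": 0.005, "wx": 0, "wy": 0, "wz": 0, "hand": 0}
    - {"tx": 0.07, "ty": -0.001, "tz": 0.005, "wx": 0, "wy": 0, "wz": 0, "hand": 0}
    - {"tx": 0.08, "ty": -0.001, "tz": 0.005, "wx": 0, "wy": 0, "wz": 0, "hand": 0}
    - {"tx": 0.09, "ty": -0.001, "tz": 0.005, "wx": 0, "wy": 0, "wz": 0, "hand": 0}
    - {"tx": 0.1, "ty": -0.001, "tz": 0.005, "wx": 0, "wy": 0, "wz": 0, "hand": 0}
    - {"tx": 0.11, "ty": -0.001, "tz": 0.005, "wx": 0, "wy": 0, "wz": 0, "hand": 0}
    - {"tx": 0.12, "ty": -0.001, "tz": 0.005, "wx": 0, "wy": 0, "wz": 0, "hand": 0}

```text
time_s: 10.9
eef_pos: [0.5889, -0.0058, 0.0298]
tcp_rot: [[0.046, 0.999, -0.0], [0.999, -0.046, 0.0], [0.0, -0.0, -1.0]]
contact_force: [1.3, -0.6, 0.3]
grip_width: 0.005
grip_force: 0.5
```

Run:
```python
from h import *
s=robot.read_state();print(s["contact_force"],s["eef_pos"])
im=robot.grab_frame('wrist');sc=robot.grab_frame('scene')
cv2.imwrite('pics/z4.png',np.hstack([cv2.resize(im,(400,300)),cv2.resize(sc[210:330,230:390],(400,300),interpolation=2)]))
```

```text
[ 1.29545115 -0.60669961  0.2503345 ] [ 0.58888774 -0.0057896   0.02982445]
```

View pics/z4.png

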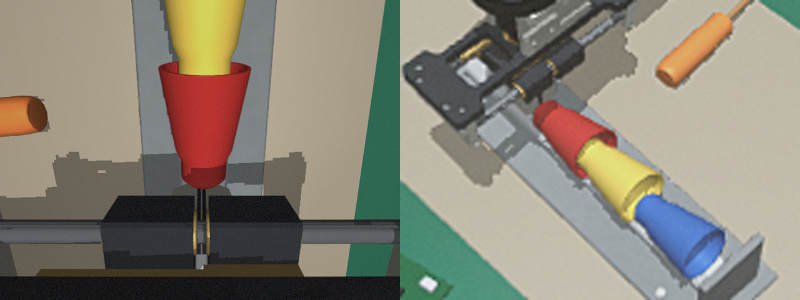

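Yellow has entered red, and the row is straight in the rail. I continue.

>>> play_rows:
  motion:
    - {"tx": 0.01, "ty": 0, "tz": 0, "wx": 0, "wy": 0, "wz": 0, "hand": 0}
    - {"tx": 0.02, "ty": 0, "tz": 0, "wx": 0, "wy": 0, "wz": 0, "hand": 0}
    - {"tx": 0.03, "ty": 0, "tz": 0, "wx": 0, "wy": 0, "wz": 0, "hand": 0}
    - {"tx": 0.04, "ty": 0, "tz": 0, "wx": 0, "wy": 0, "wz": 0, "hand": 0}
    - {"tx": 0.05, "ty": 0, "tz": 0, "wx": 0, "wy": 0, "wz": 0, "hand": 0}
    - {"tx": 0.06, "ty": 0, "tz": 0, "wx": 0, "wy": 0, "wz": 0, "hand": 0}
    - {"tx": 0.07, "ty": 0, "tz": 0, "wx": 0, "wy": 0, "wz": 0, "hand": 0}
    - {"tx": 0.08, "ty": 0, "tz": 0, "wx": 0, "wy": 0, "wz": 0, "hand": 0}
    - {"tx": 0.09, "ty": 0, "tz": 0, "wx": 0, "wy": 0, "wz": 0, "hand": 0}
    - {"tx": 0.1, "ty": 0, "tz": 0, "wx": 0, "wy": 0, "wz": 0, "hand": 0}
    - {"tx": 0.11, "ty": 0, "tz": 0, "wx": 0, "wy": 0, "wz": 0, "hand": 0}
    - {"tx": 0.12, "ty": 0, "tz": 0, "wx": 0, "wy": 0, "wz": 0, "hand": 0}

```text
time_s: 12.2
eef_pos: [0.5917, 0.054, 0.0298]
tcp_rot: [[0.047, 0.999, 0.0], [0.999, -0.047, -0.0], [-0.0, 0.0, -1.0]]
contact_force: [0.8, -0.2, 0.3]
grip_width: 0.004
grip_force: 0.7
```

>>> play_rows:
  motion:
    - {"tx": 0.005, "ty": 0, "tz": 0, "wx": 0, "wy": 0, "wz": 0, "hand": 0}
    - {"tx": 0.01, "ty": 0, "tz": 0, "wx": 0, "wy": 0, "wz": 0, "hand": 0}
    - {"tx": 0.015, "ty": 0, "tz": 0, "wx": 0, "wy": 0, "wz": 0, "hand": 0}
    - {"tx": 0.02, "ty": 0, "tz": 0, "wx": 0, "wy": 0, "wz": 0, "hand": 0}
    - {"tx": 0.025, "ty": 0, "tz": 0, "wx": 0, "wy": 0, "wz": 0, "hand": 0}
    - {"tx": 0.03, "ty": 0, "tz": 0, "wx": 0, "wy": 0, "wz": 0, "hand": 0}
    - {"tx": 0.034, "ty": 0, "tz": 0, "wx": 0, "wy": 0, "wz": 0, "hand": 0}
    - {"tx": 0.038, "ty": 0, "tz": 0, "wx": 0, "wy": 0, "wz": 0, "hand": 0}
    - {"tx": 0.042, "ty": 0, "tz": 0, "wx": 0, "wy": 0, "wz": 0, "hand": 0}
    - {"tx": 0.046, "ty": 0, "tz": 0, "wx": 0, "wy": 0, "wz": 0, "hand": 0}

```text
time_s: 13.2
eef_pos: [0.5927, 0.0767, 0.0298]
tcp_rot: [[0.047, 0.999, -0.0], [0.999, -0.047, -0.0], [-0.0, -0.0, -1.0]]
contact_force: [0.5, -1.2, -0.5]
grip_width: 0.006
grip_force: 0.7
```

Run:
```python
from h import *
s=robot.read_state();print(s["contact_force"],s["eef_pos"])
im=robot.grab_frame('wrist');sc=robot.grab_frame('scene')
cv2.imwrite('pics/z5.png',np.hstack([cv2.resize(im,(400,300)),cv2.resize(sc[230:350,250:410],(400,300),interpolation=2)]))
```

```text
[ 0.46237795 -1.22792256 -0.48490851] [0.59271998 0.07673515 0.02982273]
```

View pics/z5.png

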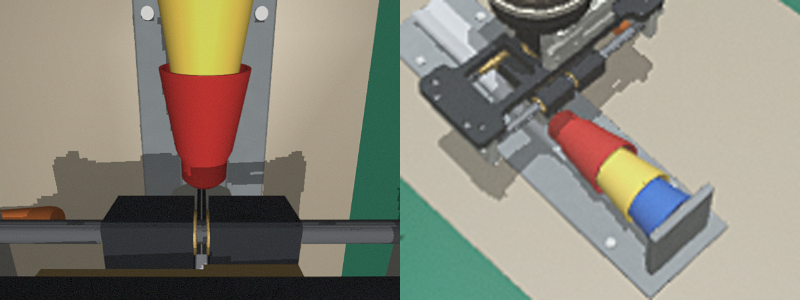

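Blue is close to the plate and the nesting is well advanced. I continue at 1 mm per row.

>>> play_rows:
  motion:
    - {"tx": 0.002, "ty": 0, "tz": 0, "wx": 0, "wy": 0, "wz": 0, "hand": 0}
    - {"tx": 0.004, "ty": 0, "tz": 0, "wx": 0, "wy": 0, "wz": 0, "hand": 0}
    - {"tx": 0.006, "ty": 0, "tz": 0, "wx": 0, "wy": 0, "wz": 0, "hand": 0}
    - {"tx": 0.008, "ty": 0, "tz": 0, "wx": 0, "wy": 0, "wz": 0, "hand": 0}
    - {"tx": 0.01, "ty": 0, "tz": 0, "wx": 0, "wy": 0, "wz": 0, "hand": 0}
    - {"tx": 0.012, "ty": 0, "tz": 0, "wx": 0, "wy": 0, "wz": 0, "hand": 0}
    - {"tx": 0.014, "ty": 0, "tz": 0, "wx": 0, "wy": 0, "wz": 0, "hand": 0}
    - {"tx": 0.016, "ty": 0, "tz": 0, "wx": 0, "wy": 0, "wz": 0, "hand": 0}

```text
time_s: 14.1
eef_pos: [0.5931, 0.0847, 0.0298]
tcp_rot: [[0.046, 0.999, 0.0], [0.999, -0.046, 0.0], [0.0, 0.0, -1.0]]
contact_force: [0.5, -2.2, 0.2]
grip_width: 0.005
grip_force: 0.8
```

>>> play_rows:
  motion:
    - {"tx": 0.001, "ty": 0, "tz": 0, "wx": 0, "wy": 0, "wz": 0, "hand": 0}
    - {"tx": 0.002, "ty": 0, "tz": 0, "wx": 0, "wy": 0, "wz": 0, "hand": 0}
    - {"tx": 0.003, "ty": 0, "tz": 0, "wx": 0, "wy": 0, "wz": 0, "hand": 0}
    - {"tx": 0.004, "ty": 0, "tz": 0, "wx": 0, "wy": 0, "wz": 0, "hand": 0}
    - {"tx": 0.005, "ty": 0, "tz": 0, "wx": 0, "wy": 0, "wz": 0, "hand": 0}
    - {"tx": 0.006, "ty": 0, "tz": 0, "wx": 0, "wy": 0, "wz": 0, "hand": 0}

```text
time_s: 14.7
eef_pos: [0.5933, 0.0876, 0.0298]
tcp_rot: [[0.047, 0.999, 0.0], [0.999, -0.047, 0.0], [0.0, 0.0, -1.0]]
contact_force: [0.5, -2.2, -0.4]
grip_width: 0.007
grip_force: 0.9
```

>>> play_rows:
  motion:
    - {"tx": 0.001, "ty": 0, "tz": 0, "wx": 0, "wy": 0, "wz": 0, "hand": 0}
    - {"tx": 0.002, "ty": 0, "tz": 0, "wx": 0, "wy": 0, "wz": 0, "hand": 0}
    - {"tx": 0.003, "ty": 0, "tz": 0, "wx": 0, "wy": 0, "wz": 0, "hand": 0}
    - {"tx": 0.004, "ty": 0, "tz": 0, "wx": 0, "wy": 0, "wz": 0, "hand": 0}

```text
time_s: 15.1
eef_pos: [0.5934, 0.0897, 0.0298]
tcp_rot: [[0.046, 0.999, 0.0], [0.999, -0.046, 0.0], [0.0, 0.0, -1.0]]
contact_force: [-0.8, -2.7, 0.9]
grip_width: 0.002
grip_force: 1.0
```

>>> play_rows:
  motion:
    - {"tx": 0.001, "ty": 0, "tz": 0, "wx": 0, "wy": 0, "wz": 0, "hand": 0}
    - {"tx": 0.002, "ty": 0, "tz": 0, "wx": 0, "wy": 0, "wz": 0, "hand": 0}
    - {"tx": 0.003, "ty": 0, "tz": 0, "wx": 0, "wy": 0, "wz": 0, "hand": 0}
    - {"tx": 0.004, "ty": 0, "tz": 0, "wx": 0, "wy": 0, "wz": 0, "hand": 0}

```text
time_s: 15.5
eef_pos: [0.5935, 0.0909, 0.0299]
tcp_rot: [[0.047, 0.999, 0.0], [0.999, -0.047, -0.001], [-0.001, 0.0, -1.0]]
contact_force: [-0.1, -5.2, 1.0]
grip_width: 0.007
grip_force: 2.8
```

>>> play_rows:
  motion:
    - {"tx": 0.001, "ty": 0, "tz": 0, "wx": 0, "wy": 0, "wz": 0, "hand": 0}
    - {"tx": 0.002, "ty": 0, "tz": 0, "wx": 0, "wy": 0, "wz": 0, "hand": 0}
    - {"tx": 0.002, "ty": 0, "tz": 0, "wx": 0, "wy": 0, "wz": 0, "hand": 0}

```text
time_s: 15.8
eef_pos: [0.5936, 0.0913, 0.0299]
tcp_rot: [[0.047, 0.999, 0.0], [0.999, -0.047, -0.001], [-0.001, 0.0, -1.0]]
contact_force: [-0.4, -6.3, 2.2]
grip_width: 0.005
grip_force: 3.3
```

Run:
```python
from h import *
s=robot.read_state();print(s["contact_force"],s["eef_pos"])
im=robot.grab_frame('wrist');sc=robot.grab_frame('scene');cv2.imwrite('pics/s6.png',sc);cv2.imwrite('pics/w10.png',im);cv2.imwrite('pics/t6.png',robot.grab_frame('top'))
C=cam("wrist",s);r=np.array([.0464,.9989]);m=np.array([.5871,-.0516]);print("tcp along",(s["eef_pos"][:2]-m)@r)
S=cam("scene")
for c in("red","yellow","blue"):
    k=blob(im,c,(150,0,500,420)).reshape(-1,2);b=k[k[:,1]==k[:,1].max()].mean(0);t=k[k[:,1]==k[:,1].min()].mean(0);print(c,b,t)
    for z in(.042,.07):print("  z",z,(plane(C,np.array([b,t]),z)[:,:2]-m)@r)
```

```text
[-0.3709882  -6.32826726  2.20911712] [0.59355711 0.09129643 0.02990846]
tcp along 0.14303885836856134
red [324.5 303. ] [288.2 104. ]
  z 0.042 [0.15221087 0.22376896]
  z 0.07 [0.16587626 0.22363193]
yellow [328. 121.] [327.   9.]
  z 0.042 [0.21839537 0.25161004]
  z 0.07 [0.21929483 0.24610291]
blue [340.8  11. ] [327.5   0. ]
  z 0.042 [0.25105406 0.25408005]
  z 0.07 [0.24565417 0.2480965 ]
```

The stop can be felt: force is rising and red's foot is at rail x≈17 mm, the fully nested value. I press slightly more to confirm.

>>> play_rows:
  motion:
    - {"tx": 0.001, "ty": 0, "tz": 0, "wx": 0, "wy": 0, "wz": 0, "hand": 0}
    - {"tx": 0.002, "ty": 0, "tz": 0, "wx": 0, "wy": 0, "wz": 0, "hand": 0}
    - {"tx": 0.003, "ty": 0, "tz": 0, "wx": 0, "wy": 0, "wz": 0, "hand": 0}
    - {"tx": 0.004, "ty": 0, "tz": 0, "wx": 0, "wy": 0, "wz": 0, "hand": 0}
    - {"tx": 0.004, "ty": 0, "tz": 0, "wx": 0, "wy": 0, "wz": 0, "hand": 0}

```text
time_s: 16.45
eef_pos: [0.5936, 0.0917, 0.0299]
tcp_rot: [[0.049, 0.999, 0.0], [0.999, -0.049, -0.003], [-0.003, 0.0, -1.0]]
contact_force: [0.4, -10.2, 2.6]
grip_width: 0.003
grip_force: 5.3
```

>>> play_rows:
  motion:
    - {"tx": -0.004, "ty": 0, "tz": 0, "wx": 0, "wy": 0, "wz": 0, "hand": 0}
    - {"tx": -0.01, "ty": 0, "tz": 0, "wx": 0, "wy": 0, "wz": 0, "hand": 0}
    - {"tx": -0.04, "ty": 0, "tz": 0, "wx": 0, "wy": 0, "wz": 0, "hand": 0}
    - {"tx": -0.08, "ty": 0, "tz": -0.04, "wx": 0, "wy": 0, "wz": 0, "hand": 0}
    - {"tx": -0.12, "ty": 0, "tz": -0.12, "wx": 0, "wy": 0, "wz": 0, "hand": 0}
    - {"tx": -0.12, "ty": 0, "tz": -0.2, "wx": 0, "wy": 0, "wz": 0, "hand": 0}
    - {"tx": -0.12, "ty": 0, "tz": -0.28, "wx": 0, "wy": 0, "wz": 0, "hand": 0}
    - {"tx": -0.12, "ty": 0, "tz": -0.28, "wx": 0, "wy": 0, "wz": 0, "hand": 0}
    - {"tx": -0.12, "ty": 0, "tz": -0.28, "wx": 0, "wy": 0, "wz": 0, "hand": 0}
    - {"tx": -0.12, "ty": 0, "tz": -0.28, "wx": 0, "wy": 0, "wz": 0, "hand": 0}

```text
time_s: 17.45
eef_pos: [0.5899, 0.0347, 0.1687]
tcp_rot: [[0.046, 0.999, -0.002], [0.999, -0.046, 0.0], [0.0, -0.002, -1.0]]
contact_force: [-0.6, 0.4, -0.2]
grip_width: 0.007
grip_force: 0.0
```

Run:
```python
from h import *
s=robot.read_state();im=robot.grab_frame('wrist');sc=robot.grab_frame('scene');C=cam("wrist",s)
print(s["time_s"],s["eef_pos"],s["contact_force"])
r=np.array([.0464,.9989]);n=np.array([.9989,-.0464]);m=np.array([.5871,-.0516])
for c in("red","yellow","blue"):
    k=blob(im,c,(200,0,450,420)).reshape(-1,2);b=k[k[:,1]==k[:,1].max()].mean(0);x=np.median(k[:,0]);t=k[(abs(k[:,0]-x)<6)];t=t[t[:,1]==t[:,1].min()].mean(0)
    for nm,p,z in(("low",b,.042),("rim top",t,.069)):
        W=plane(C,p,z)[0,:2]-m;print(c,nm,p,"trough x",(W@r-.135).round(4),"lat",(W@n).round(4))
cv2.imwrite('pics/z7.png',np.hstack([cv2.resize(im,(400,300)),cv2.resize(sc[230:350,250:410],(400,300),interpolation=2)]))
```

```text
17.45 [0.58990716 0.03472988 0.16873547] [-0.61854052  0.38248407 -0.24120017]
red low [326. 129.] trough x 0.0174 lat 0.0006
red rim top [326.   7.] trough x 0.0831 lat 0.0002
yellow low [333.23076923   6.        ] trough x 0.0891 lat 0.0048
yellow rim top [327.   0.] trough x 0.0865 lat 0.0008Traceback (most recent call last):
  File "<stdin>", line 6, in <module>
  File "h.py", line 30, in blob
    cs,_=cv2.findContours(k,cv2.RETR_EXTERNAL,cv2.CHAIN_APPROX_NONE);return max(cs,key=cv2.contourArea)
                                                                            ~~~^^^^^^^^^^^^^^^^^^^^^^^^
ValueError: max() iterable argument is empty
```

>>> play_rows:
  motion:
    - {"tx": 0.1, "ty": 0, "tz": -0.06, "wx": 0, "wy": 0, "wz": 0, "hand": 0}
    - {"tx": 0.16, "ty": 0, "tz": -0.1, "wx": 0, "wy": 0, "wz": 0, "hand": 0}
    - {"tx": 0.16, "ty": 0, "tz": -0.1, "wx": 0, "wy": 0, "wz": 0, "hand": 0}
    - {"tx": 0.16, "ty": 0, "tz": -0.1, "wx": 0, "wy": 0, "wz": 0, "hand": 0}
    - {"tx": 0.16, "ty": 0, "tz": -0.1, "wx": 0, "wy": 0, "wz": 0, "hand": 0}
    - {"tx": 0.16, "ty": 0, "tz": -0.1, "wx": 0, "wy": 0, "wz": 0, "hand": 0}

```text
time_s: 18.15
eef_pos: [0.594, 0.113, 0.2188]
tcp_rot: [[0.048, 0.999, -0.002], [0.999, -0.048, -0.001], [-0.001, -0.002, -1.0]]
contact_force: [-0.5, -0.3, 0.5]
grip_width: 0.003
grip_force: 0.0
```

Run:
```python
from h import *
s=robot.read_state();im=robot.grab_frame('wrist');sc=robot.grab_frame('scene');C=cam("wrist",s)
print(s["time_s"],s["eef_pos"])
r=np.array([.0464,.9989]);n=np.array([.9989,-.0464]);m=np.array([.5871,-.0516])
cv2.imwrite('pics/z7.png',np.hstack([cv2.resize(im,(400,300)),cv2.resize(sc[230:350,250:410],(400,300),interpolation=2)]))
for c in("red","yellow","blue"):
    k=blob(im,c,(200,0,450,420)).reshape(-1,2);b=k[k[:,1]==k[:,1].max()].mean(0);x=np.median(k[:,0]);t=k[(abs(k[:,0]-x)<6)];t=t[t[:,1]==t[:,1].min()].mean(0)
    for nm,p,z in(("low",b,.042),("rim top",t,.069)):
        W=plane(C,p,z)[0,:2]-m;print(c,nm,p,"trough x",(W@r-.135).round(4),"lat",(W@n).round(4))
```

```text
18.15 [0.59401369 0.11297829 0.21883138]
red low [324.5 224. ] trough x 0.0178 lat 0.0005
red rim top [324.66666667 144.        ] trough x 0.0841 lat 0.0005
yellow low [325.5 143. ] trough x 0.0826 lat 0.0013
yellow rim top [325.5 104. ] trough x 0.1112 lat 0.0011
blue low [326. 102.] trough x 0.1128 lat 0.0017
blue rim top [324.  64.] trough x 0.1369 lat 0.0001
```

View pics/z7.png

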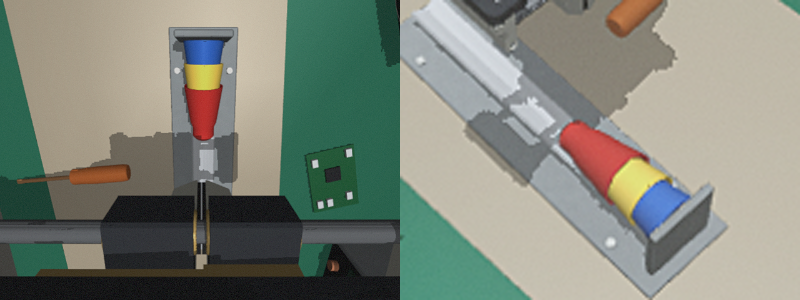

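Rim spacing measures about 26–27.5 mm, so inside the limit but close to it. I'll press again, somewhat firmer, and measure closer up.

>>> play_rows:
  motion:
    - {"tx": -0.1, "ty": 0, "tz": 0.06, "wx": 0, "wy": 0, "wz": 0, "hand": 0}
    - {"tx": -0.1, "ty": 0, "tz": 0.16, "wx": 0, "wy": 0, "wz": 0, "hand": 0}
    - {"tx": -0.1, "ty": 0, "tz": 0.26, "wx": 0, "wy": 0, "wz": 0, "hand": 0}
    - {"tx": -0.1, "ty": 0, "tz": 0.34, "wx": 0, "wy": 0, "wz": 0, "hand": 0}
    - {"tx": -0.1, "ty": 0, "tz": 0.378, "wx": 0, "wy": 0, "wz": 0, "hand": 0}
    - {"tx": -0.1, "ty": 0, "tz": 0.378, "wx": 0, "wy": 0, "wz": 0, "hand": 0}
    - {"tx": -0.1, "ty": 0, "tz": 0.378, "wx": 0, "wy": 0, "wz": 0, "hand": 0}
    - {"tx": -0.1, "ty": 0, "tz": 0.378, "wx": 0, "wy": 0, "wz": 0, "hand": 0}

```text
time_s: 19.05
eef_pos: [0.5935, 0.0645, 0.0325]
tcp_rot: [[0.047, 0.999, 0.003], [0.999, -0.047, 0.0], [0.001, 0.003, -1.0]]
contact_force: [0.4, -0.4, 0.2]
grip_width: 0.001
grip_force: 0.0
```

Run:
```python
from h import *
s=robot.read_state();im=robot.grab_frame('wrist');C=cam("wrist",s)
r=np.array([.0464,.9989]);n=np.array([.9989,-.0464]);m=np.array([.5871,-.0516])
print(s["time_s"],s["eef_pos"],"along",(s["eef_pos"][:2]-m)@r,s["contact_force"])
hsv=cv2.cvtColor(im,cv2.COLOR_BGR2HSV)
for x in(318,324,330):
    h=hsv[:,x,0].astype(int);ch=[(y,h[y-1],h[y]) for y in range(2,330) if abs(h[y]-h[y-1])>12];print(x,ch)
goal([*(m+r*.143),.03],87.34,s)
```

```text
19.05 [0.59349615 0.06447153 0.03248466] along 0.11624063711700602 [ 0.35368547 -0.4264406   0.17186091]
318 [(15, np.int64(31), np.int64(11)), (233, np.int64(0), np.int64(176)), (234, np.int64(176), np.int64(105)), (250, np.int64(105), np.int64(90)), (251, np.int64(90), np.int64(114)), (252, np.int64(114), np.int64(98)), (257, np.int64(100), np.int64(120)), (261, np.int64(105), np.int64(90)), (262, np.int64(90), np.int64(120)), (265, np.int64(110), np.int64(130)), (266, np.int64(130), np.int64(103)), (274, np.int64(100), np.int64(120)), (275, np.int64(120), np.int64(102)), (281, np.int64(102), np.int64(120)), (282, np.int64(120), np.int64(85)), (283, np.int64(85), np.int64(102)), (286, np.int64(113), np.int64(95)), (287, np.int64(95), np.int64(120)), (288, np.int64(120), np.int64(102)), (291, np.int64(105), np.int64(60)), (292, np.int64(60), np.int64(80)), (293, np.int64(80), np.int64(3)), (294, np.int64(3), np.int64(55)), (295, np.int64(55), np.int64(10)), (296, np.int64(10), np.int64(43)), (297, np.int64(43), np.int64(107)), (298, np.int64(107), np.int64(34)), (299, np.int64(34), 
[... 3890 characters left out ...]
 np.int64(20)), (301, np.int64(12), np.int64(27)), (304, np.int64(35), np.int64(15)), (305, np.int64(15), np.int64(30)), (308, np.int64(18), np.int64(39)), (310, np.int64(30), np.int64(45)), (311, np.int64(45), np.int64(23)), (312, np.int64(23), np.int64(38)), (315, np.int64(23), np.int64(40)), (316, np.int64(40), np.int64(24)), (318, np.int64(25), np.int64(50)), (322, np.int64(45), np.int64(20)), (323, np.int64(20), np.int64(38)), (326, np.int64(30), np.int64(45)), (327, np.int64(45), np.int64(30)), (329, np.int64(40), np.int64(17))]
t 19.05 at [0.5935 0.0645 0.0325] joints [-0.46  0.63  0.39  1.86 -0.35  0.71  0.08] yaw 87.31 
 shift [ 0.0535 -0.002   0.005 ] turn [ 0.0017 -0.0003 -0.0003]
```

Approach to within about 3 mm, then touch in small steps.

>>> play_rows:
  motion:
    - {"tx": 0.01, "ty": -0.001, "tz": 0, "wx": 0, "wy": 0, "wz": 0, "hand": 0}
    - {"tx": 0.02, "ty": -0.001, "tz": 0, "wx": 0, "wy": 0, "wz": 0, "hand": 0}
    - {"tx": 0.03, "ty": -0.001, "tz": 0, "wx": 0, "wy": 0, "wz": 0, "hand": 0}
    - {"tx": 0.038, "ty": -0.001, "tz": 0, "wx": 0, "wy": 0, "wz": 0, "hand": 0}
    - {"tx": 0.042, "ty": -0.001, "tz": 0, "wx": 0, "wy": 0, "wz": 0, "hand": 0}
    - {"tx": 0.044, "ty": -0.001, "tz": 0, "wx": 0, "wy": 0, "wz": 0, "hand": 0}
    - {"tx": 0.046, "ty": -0.001, "tz": 0, "wx": 0, "wy": 0, "wz": 0, "hand": 0}
    - {"tx": 0.048, "ty": -0.001, "tz": 0, "wx": 0, "wy": 0, "wz": 0, "hand": 0}
    - {"tx": 0.05, "ty": -0.001, "tz": 0, "wx": 0, "wy": 0, "wz": 0, "hand": 0}
    - {"tx": 0.052, "ty": -0.001, "tz": 0, "wx": 0, "wy": 0, "wz": 0, "hand": 0}

```text
time_s: 20.1
eef_pos: [0.5929, 0.0906, 0.0308]
tcp_rot: [[0.047, 0.999, -0.0], [0.999, -0.047, -0.0], [-0.0, -0.0, -1.0]]
contact_force: [1.3, -0.7, 0.0]
grip_width: 0.005
grip_force: 0.0
```

>>> play_rows:
  motion:
    - {"tx": 0.002, "ty": 0, "tz": 0, "wx": 0, "wy": 0, "wz": 0, "hand": 0}
    - {"tx": 0.004, "ty": 0, "tz": 0, "wx": 0, "wy": 0, "wz": 0, "hand": 0}
    - {"tx": 0.006, "ty": 0, "tz": 0, "wx": 0, "wy": 0, "wz": 0, "hand": 0}
    - {"tx": 0.008, "ty": 0, "tz": 0, "wx": 0, "wy": 0, "wz": 0, "hand": 0}
    - {"tx": 0.009, "ty": 0, "tz": 0, "wx": 0, "wy": 0, "wz": 0, "hand": 0}
    - {"tx": 0.01, "ty": 0, "tz": 0, "wx": 0, "wy": 0, "wz": 0, "hand": 0}

```text
time_s: 20.7
eef_pos: [0.5932, 0.0918, 0.0309]
tcp_rot: [[0.049, 0.999, 0.0], [0.999, -0.049, -0.004], [-0.004, 0.0, -1.0]]
contact_force: [0.0, -11.3, 1.6]
grip_width: 0.008
grip_force: 5.9
```

>>> play_rows:
  motion:
    - {"tx": 0.002, "ty": 0, "tz": 0, "wx": 0, "wy": 0, "wz": 0, "hand": 0}
    - {"tx": 0.004, "ty": 0, "tz": 0, "wx": 0, "wy": 0, "wz": 0, "hand": 0}
    - {"tx": 0.006, "ty": 0, "tz": 0, "wx": 0, "wy": 0, "wz": 0, "hand": 0}
    - {"tx": 0.006, "ty": 0, "tz": 0, "wx": 0, "wy": 0, "wz": 0, "hand": 0}

```text
time_s: 21.1
eef_pos: [0.5933, 0.0922, 0.0309]
tcp_rot: [[0.052, 0.999, -0.0], [0.999, -0.052, -0.006], [-0.006, 0.0, -1.0]]
contact_force: [-1.4, -17.4, 2.5]
grip_width: 0.008
grip_force: 8.7
```

It is a firm stop at 17 N; the 0.4 mm of travel is only compliance. I retreat and check the rim spacing from closer.

>>> play_rows:
  motion:
    - {"tx": -0.006, "ty": 0, "tz": 0, "wx": 0, "wy": 0, "wz": 0, "hand": 0}
    - {"tx": -0.014, "ty": 0, "tz": 0, "wx": 0, "wy": 0, "wz": 0, "hand": 0}
    - {"tx": -0.05, "ty": 0, "tz": 0, "wx": 0, "wy": 0, "wz": 0, "hand": 0}
    - {"tx": -0.06, "ty": 0, "tz": -0.08, "wx": 0, "wy": 0, "wz": 0, "hand": 0}
    - {"tx": -0.02, "ty": 0, "tz": -0.16, "wx": 0, "wy": 0, "wz": 0, "hand": 0}
    - {"tx": 0.04, "ty": 0, "tz": -0.24, "wx": 0, "wy": 0, "wz": 0, "hand": 0}
    - {"tx": 0.04, "ty": 0, "tz": -0.24, "wx": 0, "wy": 0, "wz": 0, "hand": 0}
    - {"tx": 0.04, "ty": 0, "tz": -0.24, "wx": 0, "wy": 0, "wz": 0, "hand": 0}
    - {"tx": 0.04, "ty": 0, "tz": -0.24, "wx": 0, "wy": 0, "wz": 0, "hand": 0}
    - {"tx": 0.04, "ty": 0, "tz": -0.24, "wx": 0, "wy": 0, "wz": 0, "hand": 0}

```text
time_s: 22.1
eef_pos: [0.5933, 0.1171, 0.1495]
tcp_rot: [[0.048, 0.999, -0.002], [0.999, -0.048, -0.001], [-0.001, -0.002, -1.0]]
contact_force: [-0.9, -0.5, 0.0]
grip_width: 0.003
grip_force: 0.0
```

Run:
```python
from h import *
s=robot.read_state();im=robot.grab_frame('wrist');C=cam("wrist",s);cv2.imwrite("pics/w12.png",im)
print(s["time_s"],s["eef_pos"],s["contact_force"])
r=np.array([.0464,.9989]);n=np.array([.9989,-.0464]);m=np.array([.5871,-.0516])
P={}
for c,z in(("red",.0688),("yellow",.073),("blue",.0775)):
    k=blob(im,c,(200,0,450,300)).reshape(-1,2)
    l=k[k[:,0]==k[:,0].min()].mean(0);q=k[k[:,0]==k[:,0].max()].mean(0);x=(l[0]+q[0])/2;t=k[abs(k[:,0]-x)<8];t=t[t[:,1]==t[:,1].min()].mean(0)-[0,.5];b=k[abs(k[:,0]-x)<8];b=b[b[:,1]==b[:,1].max()].mean(0)
    W=(plane(C,np.array([t,l,q]),z)[:,:2]-m);W2=(plane(C,np.array([l,q]),z-.0236)[:,:2]-m)
    print(c,"top px",t.tolist(),"bot",b.tolist(),"corners",l.tolist(),q.tolist(),"rimtop x",(W[0]@r-.135).round(4),"corner x",(W2@r-.135).round(4),"lat",(W2@n).round(4))
```

```text
22.1 [0.59331407 0.11712613 0.14951532] [-0.91966004 -0.50766027  0.04863267]
red top px [327.0, 161.5] bot [327.0, 258.0] corners [289.0, 153.5] [365.0, 154.0] rimtop x 0.0845 corner x [0.0864 0.086 ] lat [-0.0224  0.0239]
yellow top px [328.0, 110.5] bot [328.0, 161.0] corners [289.0, 111.0] [367.0, 108.5] rimtop x 0.1117 corner x [0.1112 0.1126] lat [-0.0215  0.0239]
blue top px [328.0, 59.5] bot [328.0, 109.0] corners [288.0, 64.5] [368.0, 63.5] rimtop x 0.1362 corner x [0.136  0.1364] lat [-0.0211  0.0233]
```

```bash
python3 -c "
from station import robot
print(robot.sign_off())"
```

```text
the job is handed in; nothing more can be done
None
```

The job is handed in at about 22 s: the red cup is in the rail behind the yellow one, and the three cups lie in the rail as one stack against the end plate. The row came to a firm stop at about 17 N, the camera puts the cups about 26 mm (red–yellow) and 25 mm (yellow–blue) apart at their rim centres (limit 28.5 mm; the rim tops read up to 27.6 mm for red–yellow), and I kept the arm clear of the green cup and the spool but did not re-measure them; `sign_off()` gave no pass/fail verdict.

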